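# Clamp the block in the drilling jig

### The job

Load the drilling jig: lay the small white 70 mm block with the ports in its sides flat in the channel, slide it gently fully home against the end stop without shifting the stop, and only then push the toggle clamp's handle down past its over-center point so that the spindle locks the block down. Never press on the jig or its clamp with more than about 25 N, so ease off once the handle has snapped over; leave the other things on the table alone, and let go of everything at the end.

Things in the scene. Friction and masses are not known exactly. Their poses are not given: they have to be found in the camera images.
- jig: Drilling jig, fixed to the table: plywood base 390 x 120 mm, 15 mm thick, from x = -105 to 285 mm. Origin on the table below the closed clamp's spindle; x (level) runs along the channel towards end stop, clamp and handle; z is up. The clamp's arm pivots at x = 100 mm, 56 mm up, between steel cheeks at x = 86 to 162 mm, 85 mm high.
- stop_face (a point): Foot of the end stop's face, on the channel floor at y = 0; axes as the jig's. The stop is a steel plate 31 mm wide, 24.5 mm high, with a black thumb knob behind it. The last user left it anywhere from jig x = 25 to 45 mm. Only friction holds it: pushed with more than about 18 N it slips to +x. The reading is not exact; feel for the touch.
- block: The work block: white plastic, 70 (its x) x 30 (its y) x 30 (its z) mm, about 90 g, with three dark 8 mm ports on each long side. Origin at the centre of its underside. Either end may go first. It starts lying flat on the table beside the jig, to the left or the right.
- spindle: Sprung clamp spindle with a 20 mm round rubber pad; origin at the centre of the pad's lower face. It hangs on the arm, 100 mm from the arm's pivot. Clamp open: the arm stands up, all of it at jig x above 30 mm, its spindle 110 to 180 mm high. Clamp closed: the pad comes down at jig x = 0, y = 0 and presses the block with about 30 N.
- handle (a joint): Angle of the handle root (rad): starts at 0, open (63 degrees above level, leaning away from the channel), grows as it is pushed down; 1.10 is the stop: root level, locked. Stays where left (1.5 N friction at the grip). The pad meets the block at about 0.78; the push at the grip rises to some 12 N; dead centre is at 1.04; from about 1.06 it snaps onto its stop by itself, if a block is clamped.
- handle_pivot (a point): The handle's pivot, a fixed point of the jig at x = 150 mm, y = 0, 76 mm up. The handle swings in the jig's x-z plane. Its black grip, a straight round bar of 20 mm diameter, starts 38 mm and ends 120 mm from the pivot; hard use has bent its shank (30 mm from the pivot) up or down by up to 0.2 rad, differently each time, so the height of the grip when locked must be found by feel.
- offcut: A bystander to be left alone: plain white plastic offcut, 110 x 40 x 16 mm, flat on the table on the other side of the jig from the block. Origin at the centre of its underside.
- can: A bystander: drinks can, 66 mm in diameter, 120 mm high, standing. Origin at the centre of its underside.
- tape: A bystander: roll of black tape lying flat, 56 mm in diameter, 19 mm high. Origin at the centre of its underside.
- channel (a point): Point on the channel's floor 15 mm above the jig's origin, axes as the jig's. The channel runs from x = -90 to 75 mm, centred on y = 0, open above and at its -x end, between two aluminium walls 35 mm apart, 10 mm thick and 8 mm high above the floor.
Mind the look-alikes: they are no part of the job. Leave any turquoise or yellow look-alike of the block alone.

How it is judged:
On the way, in this order (a step that is already met when the one before it is completed fails the run):
1. the block lies flat in the channel, home against the end stop, with the clamp still open (x of block in the frame of stop_face between -0.0367 and -0.0335 m and z of block in the frame of jig between 0.012 and 0.018 m and y of block in the frame of jig between -0.006 and 0.006 m and angle between the x axis of block and the x axis of jig, either way round below 0.12 rad and angle between block's own z axis and vertical below 0.05 rad and value of joint handle below 0.6 rad), for 0.2 s.
2. the handle is past dead centre and the spindle bears on the block (value of joint handle above 1.07 rad and contact force between spindle and block above 15 N), for 0.2 s.
At the end, for the whole second after the job is handed in: The block lies flat on the channel floor (3 mm, 0.05 rad), between and along the walls (0.12 rad), its end within 1.7 mm of the unshifted stop; the handle is locked beyond 1.07 rad, the spindle presses the block with over 15 N, and all is at rest (all of step 2 and x of block in the frame of stop_face between -0.0367 and -0.0335 m and z of block in the frame of jig between 0.012 and 0.018 m and y of block in the frame of jig between -0.006 and 0.006 m and angle between the x axis of block and the x axis of jig, either way round below 0.12 rad and angle between block's own z axis and vertical below 0.05 rad and linear speed of block below 0.02 m/s); the robot touches nothing.
It fails at once if the end stop is shifted by more than 1.5 mm (distance of stop_face from where it was at the start of the episode above 0.0015 m).
It fails at once if the fingers press on the jig or its clamp with more than 30 N (contact force between the fingers and jig above 30 N).
It fails at once if the offcut, the can or the tape is moved by more than 20 mm (distance of any of offcut, can, tape from where it was at the start of the episode above 0.02 m).
It also fails if it takes over 72 s, if anything falls off the work surface, if the arm or the gripper's body presses on something with over 40 N, if the wrist force passes 120 N, or if a joint passes its speed limit or range.

### The arm

A 6-joint arm with a two-finger parallel gripper is mounted at the origin on the work surface. World frame = base frame: x ahead of the robot, y to its left, z up, the work surface at z = 0. Lengths are in m, angles in rad, forces in N, time in s.
With the tool pointing down it reaches from about 0.35 to 0.975 m from the base axis. Payload 4.9 kg.
Tool frame: the origin (TCP) lies on the mounting face of the last link; the fingertips stand 173 mm ahead of it and the grasp point (between the pads) lies 155 mm ahead of it; z points along the fingers, y is the direction in which the jaws open and shut (so a half turn about z gives the same grasp; the last joint's range is limited). The gripper opens to 85 mm and grips with 20 to 120 N. Pads are 22 mm wide; open, the fingers measure 114 mm over their backs; the gripper's body (76 mm by 85 mm) begins 54 mm behind the grasp point. The pads swing forward as they close: fully open they stand 13 mm farther back than shut.
Start: joints at [-1.381, 0.053, 1.613, -0, 1.476, -0.119], TCP at [0.19, -0.595, 0.405] pointing down, gripper open.
Joint ranges: [-3.01, 3.01], [-1.01, 2.22], [0.06, 2.58], [-1.02, 4.17], [0.09, 2.62], [-3.14, 3.14]. Speed limits (rad/s): [2.57, 2.57, 3.14, 3.14, 3.14, 3.14].

### API

Orientations are given as a rotation vector (axis times angle).
In Python, from station import ctrl gives the robot as it stands. The module is installed in compiled form; this text tells all that it offers.
- The arm moves only by the tool jog_arm, never from a script. Its argument "steps" is a list of rows, each a list of 2 entries, a list of its own where there are three numbers: the shift along the tool's x, y, z in cm, then the turn, a rotation vector about the tool's x, y, z in degrees. In form: [[[tx, ty, tz], [rx, ry, rz]], ...]. A call has 1 to 8 rows; each row shifts and turns the pose as measured when the row begins, along the tool's axes as they then stand; what a row does not reach is not made up. A row lasts 1/10 s, in which the tool goes at most 50 mm and 8.59 degrees, less where a joint would pass 70% of its speed; a pose out of reach is approached as far as the arm can. A call is refused whole if a number of a shift passes 5 or a number of a turn 8.59, either way. A call with a gripper value outside its range is refused whole. "fingers" is the gripper command: -1 is shut, 1 is fully open, values between are in proportion, set as the call begins (left out, the last holds). The fingers move at their own pace and stop on an object; "grip_force" is the grip in N (left out, the last holds). Time passes only in rows, so rows that do not move let the fingers close. It gives the time, the measured TCP pose, the force and the opening at its end, in the units of the state.
- ctrl.get_obs(): the state, without advancing time (a new reading comes with each control period).
- ctrl.get_image(name): name is "side" or "top" or "wrist"; returns the picture (384x512x3 uint8, red, green, blue); there is no depth.
- ctrl.camera_info(name): a dict with "K" (3x3 intrinsics, pixels), "dist_coeffs" ([k1, k2, p1, p2, k3] as OpenCV has them; the pictures are not rectified), "camera_from_world" (4x4, takes a point from world to camera coordinates). Camera axes: x right, y up, looking along -z (the intrinsics and any distortion apply to the point x, -y, -z); pixel columns grow to the right and rows downward; lengths in m; the calibration is good to about 2 mm. A picture is of the moment at which its call begins: read the wrist's pose just before it. camera_info takes no time and is no camera call; for the wrist camera it gives the pose at the moment of the call.
- ctrl.finish_job(): hands the job in, once; it reports no verdict.
The state is a dict: "t": time; "q": joint angles; "dq": joint speeds; "effort": joint torques, N m; "tool_pos": TCP position; "tool_rot": TCP orientation; "contact_force": force on the tool from outside, world axes, zero at the start; "wrist_torque": the same for the moment, N m; "opening": finger opening in m.
Only numpy, scipy, OpenCV 4.12 (cv2) and the standard library are available. Lean on these libraries where they do the work, as an engineer would, in place of code of your own. Each camera call takes 0.05 s, during which the arm holds its last target.

## Working session

There is one attempt and no reset: what is moved stays moved. The work goes in short steps, Python scripts to look and compute and a tool call to move; the robot and the scene stay as the last step left them, time stands still between calls to the robot, and variables do not carry over. Pictures are saved under pics/ and viewed, and the job is handed in when it is done.

Besides the shell and the picture viewer there is one more tool, called by a JSON object that holds its "api" and its "payload", one argument or row to a line. jog_arm: Moves the arm, as the interface text tells. Its arguments: {"type":"object","properties":{"steps":{"type":"array","items":{"type":"array"}},"fingers":{"type":"number"},"grip_force":{"type":"number"}},"required":["steps"]}

```bash
mkdir -p pics; cat > look.py <<'E'
import sys,cv2,numpy as np
from station import ctrl
def save(cam,tag):
    o=ctrl.get_obs();info=ctrl.camera_info(cam);im=ctrl.get_image(cam)
    cv2.imwrite(f'pics/{tag}_{cam}.png',im[:,:,::-1]);np.savez(f'pics/{tag}_{cam}.npz',K=info['K'],d=info['dist_coeffs'],T=info['camera_from_world'])
    return im
E
python3 - <<'E'
from look import *
for c in ['side','top','wrist']:
    save(c,'a'); i=ctrl.camera_info(c); print(c,i)
o=ctrl.get_obs();print(o)
E
```

```text
side {'K': array([[494.0201503,   0.       , 256.5926774],
       [  0.       , 494.0201503, 180.9473579],
       [  0.       ,   0.       ,   1.       ]]), 'dist_coeffs': array([0.03388593, 0.        , 0.        , 0.        , 0.        ]), 'camera_from_world': array([[ 9.43872676e-01, -3.30308550e-01, -7.96052343e-04,
        -4.72082686e-01],
       [ 2.39655859e-01,  6.83165741e-01,  6.89818555e-01,
        -1.90252244e-01],
       [-2.27309131e-01, -6.51291664e-01,  7.23981856e-01,
        -1.41468798e+00],
       [ 0.00000000e+00,  0.00000000e+00,  0.00000000e+00,
         1.00000000e+00]])}
top {'K': array([[391.32370022,   0.        , 253.31844882],
       [  0.        , 391.32370022, 186.89451568],
       [  0.        ,   0.        ,   1.        ]]), 'dist_coeffs': array([-0.1244193,  0.       ,  0.       ,  0.       ,  0.       ]), 'camera_from_world': array([[ 0.02831935, -0.99943259, -0.01823511, -0.01247368],
       [ 0.98121717,  0.02431161,  0.19136826, -0.50571522],
       [-0.19081635, -0.02331203,  0.9813489 , -1.33904204],
       [ 0.        ,  0.        ,  0.      
[... 510 characters left out ...]
  ,  0.        ,  1.        ]])}
{'t': 0.15, 'q': array([-1.38099888e+00,  5.32574512e-02,  1.61397046e+00, -1.73004688e-05,
        1.47599009e+00, -1.18973070e-01]), 'dq': array([-0.00017346, -0.00153601, -0.00404246, -0.00070924, -0.0010294 ,
        0.00142128]), 'effort': array([ 6.77576136e-04, -3.94240236e+01, -3.70721519e+01, -1.23425598e-04,
        4.61864518e-03, -8.07118084e-06]), 'tool_pos': array([ 0.18990627, -0.59523935,  0.40371767]), 'tool_rot': array([-3.10262252e+00, -4.82844055e-01,  1.17365512e-04]), 'contact_force': array([ 0.44427518, -0.2470827 , -0.45672447]), 'wrist_torque': array([ 6.00283909e-02,  5.55659184e-05, -1.62404229e-01]), 'opening': 0.08516683220363913}
```

View pics/a_side.png

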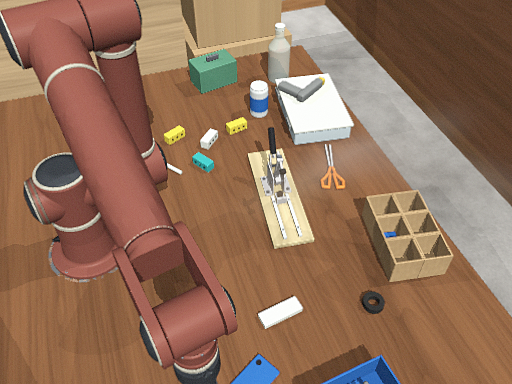

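View pics/a_top.png

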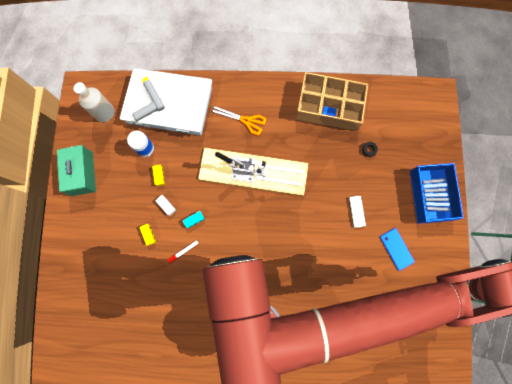

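View pics/a_wrist.png

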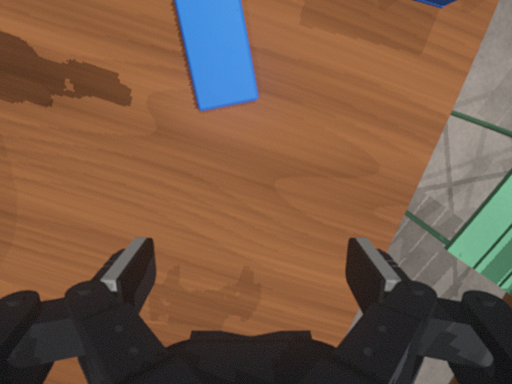

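```bash
python3 - <<'E'
import cv2,numpy as np
t=cv2.imread('pics/a_top.png');s=cv2.imread('pics/a_side.png')
a=cv2.resize(t[130:260,120:330],(800,495),interpolation=cv2.INTER_CUBIC);cv2.imwrite('pics/c_top.png',a)
a=cv2.resize(s[110:260,150:330],(720,600),interpolation=cv2.INTER_CUBIC);cv2.imwrite('pics/c_side.png',a)
E
```

```text
(no output)
```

View pics/c_top.png

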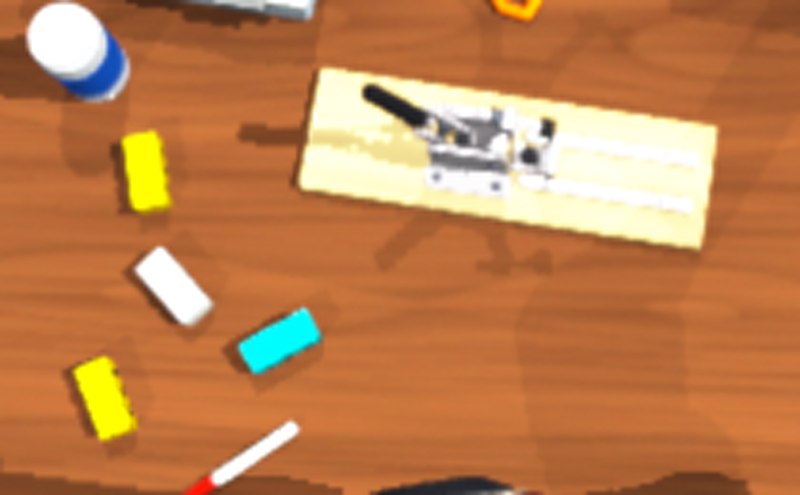

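View pics/c_side.png

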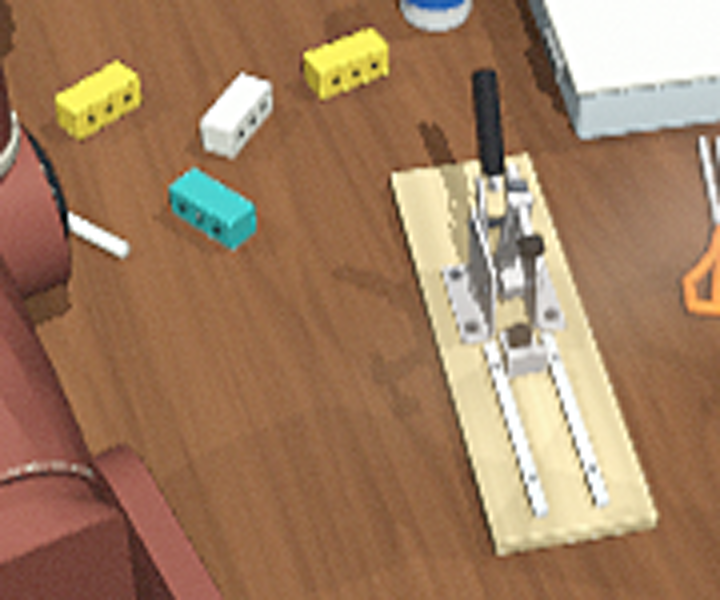

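```bash
cat > geo.py <<'E'
import cv2,numpy as np
def load(n):
    z=np.load(f'pics/{n}.npz');return z['K'],z['d'],z['T']
def rays(n,uv):
    K,d,T=load(n);p=cv2.undistortPoints(np.array(uv,float).reshape(-1,1,2),K,d).reshape(-1,2)
    c=np.c_[p[:,0],-p[:,1],-np.ones(len(p))]
    R=T[:3,:3];return -R.T@T[:3,3],c@R
def plane(n,uv,z):
    o,r=rays(n,uv);return o+r*((z-o[2])/r[:,2])[:,None]
def tri(n1,u1,n2,u2):
    o1,r1=rays(n1,u1);o2,r2=rays(n2,u2);out=[]
    for a,b in zip(r1,r2):
        A=np.c_[a,-b];s=np.linalg.lstsq(A,o2-o1,rcond=None)[0]
        p,q=o1+a*s[0],o2+b*s[1];out.append(np.r_[(p+q)/2,np.linalg.norm(p-q)])
    return np.array(out)
def proj(n,P):
    K,d,T=load(n);c=np.asarray(P)@T[:3,:3].T+T[:3,3];c=c*[1,-1,-1]
    return cv2.projectPoints(c.reshape(-1,1,3),np.zeros(3),np.zeros(3),K,d)[0].reshape(-1,2)
E
python3 - <<'E'
from geo import *
im=cv2.imread('pics/a_top.png');h=cv2.cvtColor(im,cv2.COLOR_BGR2HSV)
# block
def rect(mask,x0,x1,y0,y1):
    m=np.zeros_like(mask);m[y0:y1,x0:x1]=mask[y0:y1,x0:x1]
    c=max(cv2.findContours(m,cv2.RETR_EXTERNAL,cv2.CHAIN_APPROX_NONE)[0],key=cv2.contourArea)
    return cv2.minAreaRect(c),c
w=((h[:,:,1]<60)&(h[:,:,2]>150)).astype(np.uint8)
r,c=rect(w,145,185,185,225);print(r)
P=plane('a_top',cv2.boxPoints(r),.03);print(P.round(4),P.mean(0).round(4),np.linalg.norm(np.diff(P,axis=0),axis=1))
j=((h[:,:,0]>14)&(h[:,:,0]<40)&(h[:,:,2]>150)&(h[:,:,1]>30)).astype(np.uint8)
j=cv2.morphologyEx(j|w,cv2.MORPH_CLOSE,np.ones((5,5)))
r,c=rect(j,190,318,140,200);print(r)
P=plane('a_top',cv2.boxPoints(r),.015);print(P.round(4),P.mean(0).round(4),np.linalg.norm(np.diff(P,axis=0),axis=1))
E
```

```text
((165.07521057128906, 204.87167358398438), (21.16621971130371, 9.877569198608398), 48.8140754699707)
[[0.4518 0.3579 0.03  ]
 [0.4763 0.3322 0.03  ]
 [0.4197 0.2772 0.03  ]
 [0.3955 0.3027 0.03  ]] [0.4358 0.3175 0.03  ] [0.03554856 0.07892948 0.03518706]
((252.9083251953125, 171.11123657226562), (107.74462127685547, 33.871070861816406), 8.530766487121582)
[[ 0.5336  0.2085  0.015 ]
 [ 0.6617  0.1971  0.015 ]
 [ 0.6095 -0.1994  0.015 ]
 [ 0.4839 -0.1813  0.015 ]] [0.5722 0.0062 0.015 ] [0.12865075 0.39991599 0.12681994]
```

Candidates: white block with ports at top (165,205) / side (209,138). Turquoise at top (193,219) and yellows at (158,175) and (148,235) are look-alikes. The plain long offcut is at (357,212). I choose the white one with three dark ports, which lies on the far (+y) side; the close crop agrees.

{"api": "jog_arm", "payload": {
  "steps": [
    [[3.8,-3,0],[0,0,0]],
    [[3.8,-3,0],[0,0,0]],
    [[3.8,-3,0],[0,0,0]],
    [[3.8,-3,0],[0,0,0]],
    [[3.8,-3,0],[0,0,0]],
    [[3.8,-3,0],[0,0,0]],
    [[3.8,-3,0],[0,0,0]],
    [[3.8,-3,0],[0,0,0]]
  ]
}}

```text
t: 0.95
tool_pos: [0.41, -0.2679, 0.4005]
tool_rot: [-3.102, -0.463, 0.001]
contact_force: [1.2, -1.2, -0.2]
opening: 0.0854
```

```bash
cat > to.py <<'E'
import numpy as np
from station import ctrl
from scipy.spatial.transform import Rotation as R
def to(x,y,z,yaw=None):
    o=ctrl.get_obs();r=R.from_rotvec(o['tool_rot']);p=o['tool_pos']
    M=r.as_matrix();print('t',round(o['t'],2),'pos',p.round(4),'yaw',np.degrees(np.arctan2(M[1,0],M[0,0])).round(2),'tilt',np.degrees(np.arccos(-M[2,2])).round(2),'F',o['contact_force'].round(2),'open',round(o['opening'],4),'q',o['q'].round(2))
    d=r.inv().apply(np.array([x,y,z])-p)*100;print('shift cm',d.round(2),'norm',np.linalg.norm(d).round(2))
    if yaw is not None:
        a=np.radians(yaw);T=np.c_[[np.cos(a),np.sin(a),0],[np.sin(a),-np.cos(a),0],[0,0,-1]]
        v=np.degrees((r.inv()*R.from_matrix(T)).as_rotvec());print('turn deg',v.round(2))
    print(ctrl.get_obs()['contact_force'].round(2))
E
python3 -c "
from to import *
to(.40,.20,.40,44)
i=ctrl.camera_info('wrist')['camera_from_world'];c=-i[:3,:3].T@i[:3,3];o=ctrl.get_obs();r=R.from_rotvec(o['tool_rot']);print(r.inv().apply(c-o['tool_pos']), r.inv().as_matrix()@i[:3,:3].T)"
```

```text
t 0.95 pos [ 0.41   -0.2679  0.4005] yaw 16.99 tilt 0.29 F [ 1.23 -1.24 -0.22] open 0.0854 q [-0.73 -0.28  1.92  0.    1.5   0.54]
shift cm [ 12.71 -45.04   0.28] norm 46.8
turn deg [ -0.28  -0.07 -27.01]
[ 1.23 -1.24 -0.22]
[ 0.0687607  -0.00011396  0.02988051] [[ 3.68773811e-04  9.62822084e-01  2.70136075e-01]
 [ 9.99999485e-01 -6.10476038e-04  8.10725443e-04]
 [ 9.45495961e-04  2.70135637e-01 -9.62821813e-01]]
```

{"api": "jog_arm", "payload": {
  "steps": [
    [[1.2,-4.7,0],[0,0,0]],
    [[1.2,-4.7,0],[0,0,0]],
    [[1.2,-4.7,0],[0,0,0]],
    [[1.2,-4.7,0],[0,0,0]],
    [[1.2,-4.7,0],[0,0,0]],
    [[1.2,-4.7,0],[0,0,0]],
    [[1.2,-4.7,0],[0,0,0]],
    [[1.2,-4.7,0],[0,0,0]]
  ]
}}

```text
t: 1.75
tool_pos: [0.3894, 0.1316, 0.4013]
tool_rot: [-3.101, -0.461, -0.004]
contact_force: [0.9, 0.6, 0.3]
opening: 0.0856
```

{"api": "jog_arm", "payload": {
  "steps": [
    [[1.2,-4.7,0],[0,0,0]],
    [[1,-4,0],[0,0,0]],
    [[0,0,0],[0,0,-8.5]],
    [[0,0,0],[0,0,-8.5]],
    [[0,0,0],[0,0,-8.5]],
    [[0,0,0],[0,0,-2]],
    [[0,0,0],[0,0,0]]
  ]
}}

```text
t: 2.45
tool_pos: [0.3806, 0.2315, 0.4001]
tool_rot: [-2.892, -1.21, -0.003]
contact_force: [-0.1, 0.7, -0.6]
opening: 0.0854
```

```bash
python3 -c "
from look import *
from to import *
to(.4358,.3175,.35,44)
save('wrist','b');save('top','b')"
```

```text
t 2.45 pos [0.3806 0.2315 0.4001] yaw 45.4 tilt 0.42 F [-0.14  0.69 -0.59] open 0.0854 q [ 0.38 -0.4   2.02  0.01  1.52  1.16]
shift cm [ 9.98 -2.08  5.06] norm 11.38
turn deg [-0.33 -0.25  1.4 ]
[-0.14  0.69 -0.59]
```

View pics/b_wrist.png

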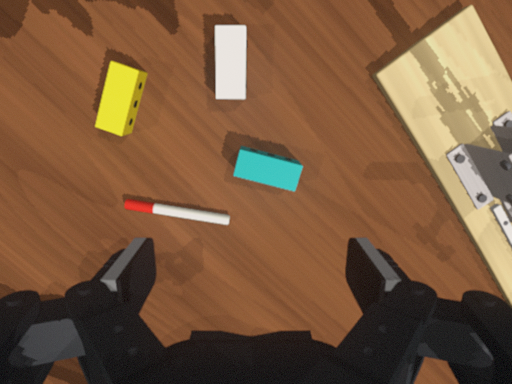

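```bash
python3 - <<'E'
from geo import *
from to import *
im=cv2.imread('pics/b_wrist.png');h=cv2.cvtColor(im,cv2.COLOR_BGR2HSV)
w=((h[:,:,1]<40)&(h[:,:,2]>150)).astype(np.uint8);w[:, :190]=0;w[:,280:]=0;w[130:]=0
c=max(cv2.findContours(w,cv2.RETR_EXTERNAL,cv2.CHAIN_APPROX_NONE)[0],key=cv2.contourArea)
r=cv2.minAreaRect(c);print(r)
P=plane('b_wrist',cv2.boxPoints(r),.03);m=P.mean(0);print(P.round(4),m.round(4),np.linalg.norm(np.diff(P,axis=0),axis=1))
e=[P[1]-P[0],P[2]-P[1]];e=max(e,key=np.linalg.norm);yaw=np.degrees(np.arctan2(e[1],e[0]))%180;print(yaw)
to(m[0],m[1],.25,yaw)
E
```

```text
((230.5, 62.0), (74.0, 31.0), 90.0)
[[0.4516 0.356  0.03  ]
 [0.473  0.3347 0.03  ]
 [0.4235 0.2847 0.03  ]
 [0.401  0.307  0.03  ]] [0.4373 0.3206 0.03  ] [0.03021594 0.07034999 0.03170395]
45.25422947331808
t 2.55 pos [0.3806 0.2314 0.4001] yaw 45.33 tilt 0.41 F [ 0.35 -0.09 -0.65] open 0.0855 q [ 0.38 -0.4   2.02  0.01  1.52  1.16]
shift cm [10.26 -2.16 15.07] norm 18.36
turn deg [-0.32 -0.26  0.08]
[ 0.35 -0.09 -0.65]
```

{"api": "jog_arm", "payload": {
  "steps": [
    [[3.4,-0.7,2],[0,0,0]],
    [[3.4,-0.7,3],[0,0,0]],
    [[3.4,-0.7,3],[-0.3,-0.3,0]],
    [[0,0,3],[0,0,0]],
    [[0,0,3],[0,0,0]],
    [[0,0,0],[0,0,0]]
  ]
}}

```text
t: 3.15
tool_pos: [0.4417, 0.3224, 0.2597]
tool_rot: [2.903, 1.199, 0.012]
contact_force: [-0.3, 0.3, -0.3]
opening: 0.085
```

```bash
python3 -c "
from look import *
from to import *
to(.4373,.3206,.183,45.25)
save('wrist','c')"
```

```text
t 3.15 pos [0.4417 0.3224 0.2597] yaw 44.89 tilt 0.45 F [-0.35  0.26 -0.28] open 0.085 q [ 0.49  0.    1.92 -0.    1.21  1.28]
shift cm [-0.49 -0.21  7.66] norm 7.68
turn deg [ 0.21 -0.4  -0.36]
[-0.35  0.26 -0.28]
```

View pics/c_wrist.png

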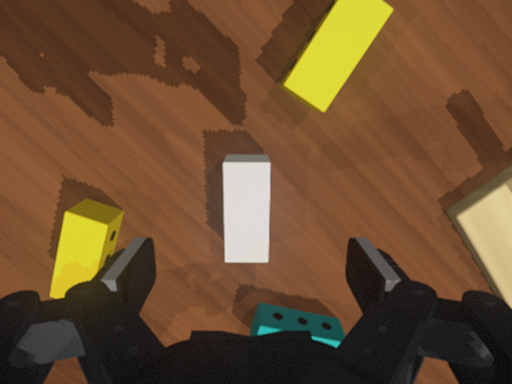

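```bash
python3 - <<'E'
from geo import *
from to import *
im=cv2.imread('pics/c_wrist.png');h=cv2.cvtColor(im,cv2.COLOR_BGR2HSV)
w=((h[:,:,1]<40)&(h[:,:,2]>170)).astype(np.uint8);w[:, :200]=0;w[:,290:]=0;w[290:]=0
c=max(cv2.findContours(w,cv2.RETR_EXTERNAL,cv2.CHAIN_APPROX_NONE)[0],key=cv2.contourArea)
r=cv2.minAreaRect(c);print(r)
P=plane('c_wrist',cv2.boxPoints(r),.03);m=P.mean(0);print(m.round(4),np.linalg.norm(np.diff(P,axis=0),axis=1))
e=[P[1]-P[0],P[2]-P[1]];e=max(e,key=np.linalg.norm);yaw=np.degrees(np.arctan2(e[1],e[0]))%180;print(yaw)
to(m[0],m[1],.183,yaw)
E
```

```text
((246.5, 212.0), (100.0, 47.0), 90.0)
[0.4373 0.3206 0.03  ] [0.02959917 0.06988515 0.03236353]
45.856305932488965
t 3.2 pos [0.4425 0.3228 0.2622] yaw 44.89 tilt 0.68 F [ 0.07  0.05 -0.36] open 0.0853 q [ 0.49 -0.    1.92 -0.    1.21  1.28]
shift cm [-0.61 -0.24  7.92] norm 7.94
turn deg [ 0.28 -0.62 -0.97]
[ 0.07  0.05 -0.36]
```

{"api": "jog_arm", "payload": {
  "steps": [
    [[-0.3,-0.1,2.5],[0.3,-0.6,-0.7]],
    [[-0.3,-0.1,2.5],[0,0,0]],
    [[0,0,1.5],[0,0,0]],
    [[0,0,0],[0,0,0]],
    [[0,0,0],[0,0,0]]
  ]
}}

```text
t: 3.7
tool_pos: [0.4418, 0.3216, 0.2066]
tool_rot: [-2.896, -1.213, -0.027]
contact_force: [0.9, -0.6, 0.8]
opening: 0.0858
```

```bash
python3 -c "
from to import *
to(.4373,.3206,.183,45.5)"
```

```text
t 3.7 pos [0.4418 0.3216 0.2066] yaw 45.44 tilt 0.99 F [ 0.88 -0.64  0.81] open 0.0858 q [0.49 0.07 1.95 0.   1.11 1.27]
shift cm [-0.42 -0.26  2.35] norm 2.4
turn deg [ 0.27 -0.95 -0.06]
[ 0.88 -0.64  0.81]
```

{"api": "jog_arm", "payload": {
  "steps": [
    [[-0.3,-0.2,1.2],[0.3,-1,0]],
    [[-0.3,-0.2,1],[0,-0.5,0]],
    [[0,0,0.4],[0,0,0]],
    [[0,0,0],[0,0,0]]
  ]
}}

```text
t: 4.1
tool_pos: [0.4359, 0.3209, 0.1826]
tool_rot: [2.895, 1.212, -0.007]
contact_force: [0.6, -0.5, -1.3]
opening: 0.0856
```

```bash
python3 -c "
from to import *
to(.4373,.3206,.183,45.5)"
```

```text
t 4.1 pos [0.4359 0.3209 0.1826] yaw 45.42 tilt 0.32 F [ 0.61 -0.54 -1.26] open 0.0856 q [ 0.5   0.11  1.96 -0.    1.08  1.28]
shift cm [ 0.08  0.12 -0.04] norm 0.15
turn deg [ 0.05  0.32 -0.08]
[ 0.61 -0.54 -1.26]
```

{"api": "jog_arm", "payload": {
  "steps": [
    [[0,0,0],[0,0,0]],
    [[0,0,0],[0,0,0]],
    [[0,0,0],[0,0,0]],
    [[0,0,0],[0,0,0]],
    [[0,0,0],[0,0,0]],
    [[0,0,0],[0,0,0]],
    [[0,0,0],[0,0,0]],
    [[0,0,0],[0,0,0]]
  ],
  "fingers": -1,
  "grip_force": 40
}}

```text
t: 4.9
tool_pos: [0.4362, 0.321, 0.1831]
tool_rot: [2.895, 1.212, -0.006]
contact_force: [1.4, 0.1, -0.1]
opening: 0.0295
```

```bash
python3 -c "
from look import *
from to import *
to(.4373,.3206,.183,45.5)
save('wrist','d')"
```

```text
t 4.9 pos [0.4362 0.321  0.1831] yaw 45.43 tilt 0.29 F [ 1.43  0.12 -0.14] open 0.0295 q [ 0.5   0.11  1.96 -0.    1.08  1.28]
shift cm [0.05 0.11 0.01] norm 0.12
turn deg [ 0.07  0.28 -0.07]
[ 1.43  0.12 -0.14]
```

View pics/d_wrist.png

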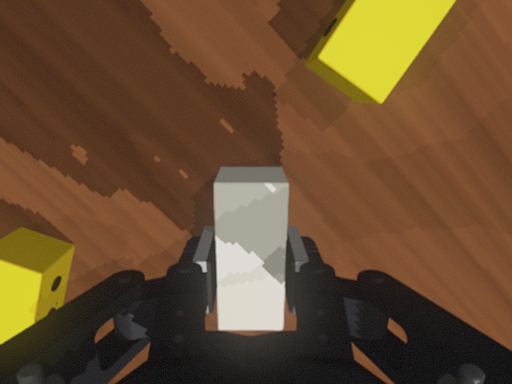

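{"api": "jog_arm", "payload": {
  "steps": [
    [[0,0,-3],[0,0,0]],
    [[0,0,-5],[0,0,0]],
    [[0,0,-5],[0,0,0]],
    [[0,0,-5],[0,0,0]],
    [[0,0,-5],[0,0,0]],
    [[0,0,-4],[0,0,0]],
    [[0,0,0],[0,0,0]],
    [[0,0,0],[0,0,0]]
  ]
}}

```text
t: 5.75
tool_pos: [0.4358, 0.3216, 0.4587]
tool_rot: [2.894, 1.211, -0.02]
contact_force: [-0.8, -0.4, -2.0]
opening: 0.0295
```

```bash
python3 -c "
from to import *
to(.545,-.2,.42,82.5)"
```

```text
t 5.75 pos [0.4358 0.3216 0.4587] yaw 45.42 tilt 0.77 F [-0.77 -0.38 -1.98] open 0.0295 q [ 0.5  -0.17  1.74 -0.    1.59  1.28]
shift cm [-29.44  44.39   4.21] norm 53.43
turn deg [ -0.32   0.72 -37.08]
[-0.77 -0.38 -1.98]
```

{"api": "jog_arm", "payload": {
  "steps": [
    [[-2.6,4,0],[0,0,0]],
    [[-2.6,4,0],[0,0,0]],
    [[-2.6,4,0],[0,0,0]],
    [[-2.6,4,0],[0,0,0]],
    [[-2.6,4,0],[0,0,0]],
    [[-2.6,4,0],[0,0,0]],
    [[-2.6,4,0],[0,0,0]],
    [[-2.6,4,0],[0,0,0]]
  ]
}}

```text
t: 6.55
tool_pos: [0.5184, -0.0586, 0.4423]
tool_rot: [-2.883, -1.23, 0.054]
contact_force: [0.4, 1.1, -1.7]
opening: 0.0292
```

{"api": "jog_arm", "payload": {
  "steps": [
    [[-2.6,4,1],[0,0,0]],
    [[-2.6,4,1],[0,0,0]],
    [[-2.6,4,1],[0,0,0]],
    [[0,0,0],[0,0,-8.5]],
    [[0,0,0],[0,0,-8.5]],
    [[0,0,0],[0,0,-8.5]],
    [[0,0,0],[0,0,-8.5]],
    [[0,0,0],[0,0,-3]]
  ]
}}

```text
t: 7.35
tool_pos: [0.5457, -0.2079, 0.3869]
tool_rot: [-2.302, -2.063, 0.067]
contact_force: [-0.5, 0.3, -1.0]
opening: 0.029
```

{"api": "jog_arm", "payload": {
  "steps": [
    [[0,0,0],[0,0,0]],
    [[0,0,0],[0,0,0]]
  ]
}}

```text
t: 7.55
tool_pos: [0.5448, -0.2076, 0.3819]
tool_rot: [-2.298, -2.056, 0.071]
contact_force: [0.1, -0.8, -0.6]
opening: 0.0294
```

```bash
python3 -c "
from look import *
from to import *
to(.545,-.2,.42,82.5)
save('wrist','e');save('side','e')"
```

```text
t 7.55 pos [ 0.5448 -0.2076  0.3819] yaw 83.64 tilt 4.21 F [ 0.15 -0.75 -0.62] open 0.0294 q [-0.49 -0.01  1.72 -0.02  1.51 -0.37]
shift cm [ 0.77 -0.35 -3.79] norm 3.88
turn deg [-4.21 -0.19  1.15]
[ 0.15 -0.75 -0.62]
```

View pics/e_wrist.png

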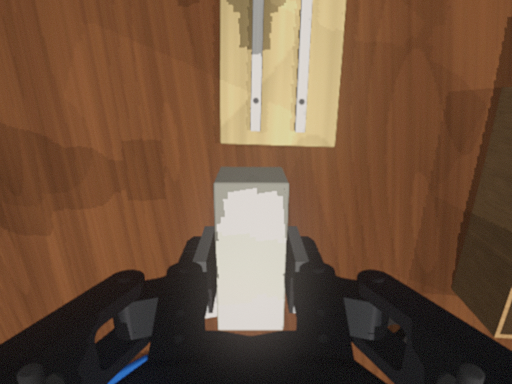

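View pics/e_side.png

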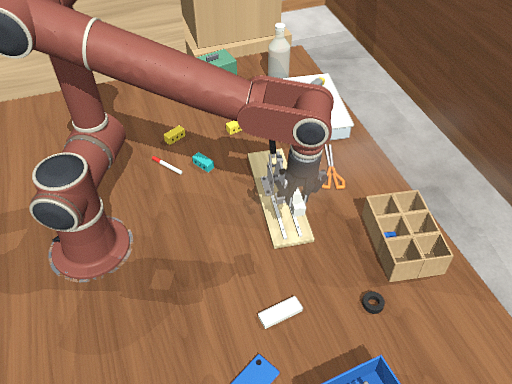

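{"api": "jog_arm", "payload": {
  "steps": [
    [[0.8,-0.4,-2],[-4.2,-0.2,1.1]],
    [[0,0,-1],[0,0,0]],
    [[0,0,0],[0,0,0]],
    [[0,0,0],[0,0,0]]
  ]
}}

```text
t: 8.05
tool_pos: [0.5431, -0.1993, 0.4122]
tool_rot: [-2.362, -2.07, 0.002]
contact_force: [-0.1, 0.1, -0.9]
opening: 0.0293
```

```bash
python3 -c "
from look import *
from to import *
to(.545,-.2,.42,82.5)
im=save('wrist','f')
cv2.imwrite('pics/f_crop.png',cv2.resize(im[0:160,180:380,::-1],(800,600)[:2] if 0 else (750,600),interpolation=cv2.INTER_CUBIC))"
```

```text
t 8.05 pos [ 0.5431 -0.1993  0.4122] yaw 82.48 tilt 0.1 F [-0.07  0.07 -0.92] open 0.0293 q [-0.48 -0.06  1.71 -0.    1.49 -0.35]
shift cm [-0.04  0.2  -0.78] norm 0.81
turn deg [-0.1   0.02 -0.02]
[-0.07  0.07 -0.92]
```

View pics/f_crop.png

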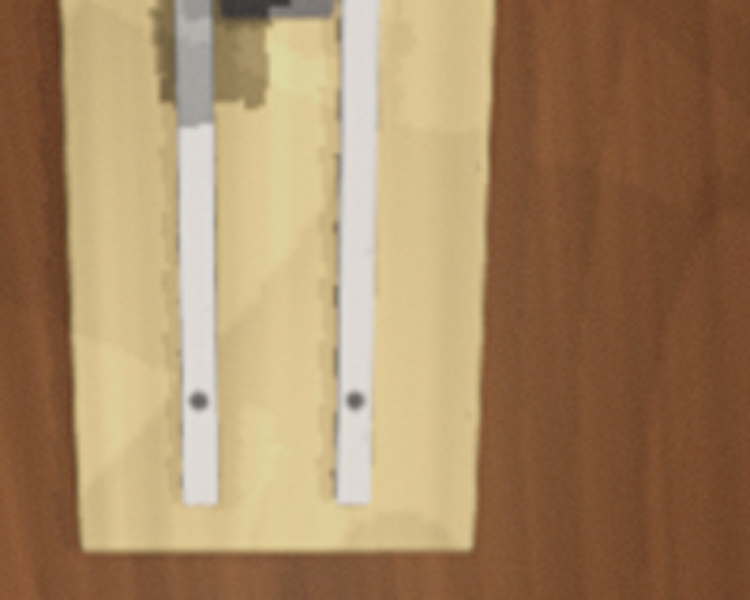

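```bash
python3 - <<'E'
from geo import *
def px(l): return [[180+(x+.5)/3.75-.5,(y+.5)/3.75-.5] for x,y in l]
A=plane('f_wrist',px([(184,503),(217,503),(336,503),(371,503),(180,140),(215,140),(343,140),(377,140)]),.023)
print(A.round(4))
near=A[:4].mean(0);far=A[4:].mean(0);print(near,far)
for i in range(4):
    d=A[4+i]-A[i];print(np.degrees(np.arctan2(d[1],d[0])),end=' ')
B=plane('f_wrist',px([(82,550),(473,550),(66,140),(489,140)]),.015);print(B.round(4),B[:2].mean(0),B[2:].mean(0))
for i in range(2):
    d=B[2+i]-B[i];print(np.degrees(np.arctan2(d[1],d[0])))
d=B[1]-B[0];print('end edge',np.degrees(np.arctan2(d[1],d[0]))+90,np.linalg.norm(d))
d=A[3]-A[0];print('wall edge',np.degrees(np.arctan2(d[1],d[0]))+90,np.linalg.norm(d))
E
```

```text
[[ 0.5226 -0.1675  0.023 ]
 [ 0.5323 -0.1688  0.023 ]
 [ 0.5671 -0.1733  0.023 ]
 [ 0.5773 -0.1747  0.023 ]
 [ 0.5361 -0.0684  0.023 ]
 [ 0.5457 -0.0697  0.023 ]
 [ 0.5807 -0.0743  0.023 ]
 [ 0.59   -0.0755  0.023 ]]
[ 0.54980381 -0.17107237  0.023     ] [ 0.56311037 -0.07199668  0.023     ]
82.233275121822 82.28121363147595 82.17187398928951 82.71580968437213 [[ 0.489  -0.1783  0.015 ]
 [ 0.6072 -0.1938  0.015 ]
 [ 0.5038 -0.0626  0.015 ]
 [ 0.6222 -0.0782  0.015 ]] [ 0.54807744 -0.18605045  0.015     ] [ 0.56302816 -0.07040496  0.015     ]
82.6781939478204
82.5890466139949
end edge 82.52394813565145 0.11920861429670117
wall edge 82.52173515208355 0.05516393053850601
```

```bash
python3 -c "
from to import *
to(.5548,-.1336,.25,82.5)"
```

```text
t 8.1 pos [ 0.5431 -0.1994  0.4121] yaw 82.47 tilt 0.1 F [-0.02  0.12 -0.73] open 0.0293 q [-0.48 -0.06  1.71 -0.    1.49 -0.35]
shift cm [ 6.68  0.32 16.21] norm 17.53
turn deg [-0.1   0.01 -0.03]
[-0.02  0.12 -0.73]
```

{"api": "jog_arm", "payload": {
  "steps": [
    [[3.4,0.1,3],[0,0,0]],
    [[3.2,0.1,3],[0,0,0]],
    [[0,0.1,4],[0,0,0]],
    [[0,0,4],[0,0,0]],
    [[0,0,1.5],[0,0,0]],
    [[0,0,0],[0,0,0]],
    [[0,0,0],[0,0,0]]
  ]
}}

```text
t: 8.8
tool_pos: [0.5557, -0.1339, 0.2523]
tool_rot: [-2.364, -2.068, 0.006]
contact_force: [0.6, -0.2, -0.9]
opening: 0.0289
```

```bash
python3 -c "
from to import *
to(.5548,-.1336,.215,82.5)"
```

```text
t 8.8 pos [ 0.5557 -0.1339  0.2523] yaw 82.38 tilt 0.22 F [ 0.62 -0.15 -0.92] open 0.0289 q [-0.37  0.07  1.86 -0.    1.21 -0.23]
shift cm [ 0.03 -0.08  3.73] norm 3.73
turn deg [-0.17  0.13 -0.12]
[ 0.62 -0.15 -0.92]
```

{"api": "jog_arm", "payload": {
  "steps": [
    [[0,-0.1,2],[-0.2,0.1,-0.1]],
    [[0,0,1.5],[0,0,0]],
    [[0,0,0],[0,0,0]],
    [[0,0,0],[0,0,0]]
  ]
}}

```text
t: 9.2
tool_pos: [0.5582, -0.1362, 0.2245]
tool_rot: [2.354, 2.061, 0.009]
contact_force: [-0.2, -0.7, -1.8]
opening: 0.0294
```

```bash
python3 -c "
from look import *
from to import *
to(.5548,-.1336,.199,82.5)
save('wrist','g')"
```

```text
t 9.2 pos [ 0.5582 -0.1362  0.2245] yaw 82.4 tilt 0.78 F [-0.17 -0.67 -1.81] open 0.0294 q [-0.37  0.11  1.87 -0.    1.15 -0.24]
shift cm [ 0.22 -0.4   2.54] norm 2.59
turn deg [ 0.75  0.22 -0.1 ]
[-0.17 -0.67 -1.81]
```

View pics/g_wrist.png

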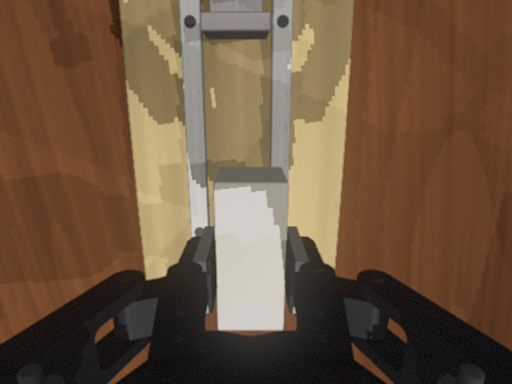

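```bash
python3 - <<'E'
from geo import *
P=plane('g_wrist',[(236,38.5)],.015)[0]; Q=plane('g_wrist',[(203,13),(270,13)],.0395).mean(0)
W=plane('g_wrist',[(206,150),(271,150),(205,60),(271,60)],.023)
u=np.array([.1305,.9914]);v=np.array([-.9914,.1305]);o=np.array([.5616,-.082])
for p in [P,Q,*W]: print(((p[:2]-o)@u).round(4),((p[:2]-o)@v).round(4))
E
```

```text
0.043 0.0006
0.0497 -0.0004
-0.0138 0.0171
-0.0139 -0.0177
0.0317 0.016
0.0316 -0.017
```

{"api": "jog_arm", "payload": {
  "steps": [
    [[0.2,-0.4,0],[0.7,0.2,0]],
    [[0,0,0],[0,0,0]],
    [[0,0,0],[0,0,0]]
  ]
}}

```text
t: 9.55
tool_pos: [0.5551, -0.1338, 0.2273]
tool_rot: [2.361, 2.067, 0.003]
contact_force: [-0.4, -0.9, -0.8]
opening: 0.0289
```

```bash
python3 -c "
from to import *
to(.5548,-.1336,.199,82.5)"
```

```text
t 9.55 pos [ 0.5551 -0.1338  0.2273] yaw 82.4 tilt 0.23 F [-0.42 -0.85 -0.81] open 0.0289 q [-0.37  0.1   1.88 -0.    1.16 -0.23]
shift cm [ 0.02 -0.05  2.83] norm 2.83
turn deg [ 0.23  0.06 -0.1 ]
[-0.42 -0.85 -0.81]
```

{"api": "jog_arm", "payload": {
  "steps": [
    [[0,-0.1,0.8],[0.1,0,0]],
    [[0,-0.05,0.5],[0.1,0,0]],
    [[0,0,0],[0,0,0]],
    [[0,0,0],[0,0,0]]
  ]
}}

```text
t: 9.95
tool_pos: [0.5535, -0.1335, 0.2132]
tool_rot: [2.363, 2.069, -0.001]
contact_force: [0.1, 1.1, -0.3]
opening: 0.0292
```

```bash
python3 -c "
from to import *
to(.5548,-.1336,.199,82.5)"
```

```text
t 9.95 pos [ 0.5535 -0.1335  0.2132] yaw 82.41 tilt 0.06 F [ 0.1  1.1 -0.3] open 0.0292 q [-0.37  0.12  1.88 -0.    1.14 -0.23]
shift cm [0.01 0.13 1.42] norm 1.43
turn deg [ 0.01  0.06 -0.09]
[ 0.1  1.1 -0.3]
```

{"api": "jog_arm", "payload": {
  "steps": [
    [[0,0.12,0.5],[0,0,0]],
    [[0,0,0.4],[0,0,0]],
    [[0,0,0],[0,0,0]],
    [[0,0,0],[0,0,0]]
  ]
}}

```text
t: 10.35
tool_pos: [0.5547, -0.1337, 0.203]
tool_rot: [2.364, 2.069, -0.002]
contact_force: [0.6, -0.6, -0.8]
opening: 0.029
```

```bash
python3 -c "
from to import *
to(.5548,-.1336,.199,82.5)
from look import *
save('wrist','h')"
```

```text
t 10.35 pos [ 0.5547 -0.1337  0.203 ] yaw 82.41 tilt 0.06 F [ 0.55 -0.6  -0.75] open 0.029 q [-0.37  0.14  1.88 -0.    1.12 -0.23]
shift cm [0.01 0.01 0.4 ] norm 0.4
turn deg [-0.03  0.05 -0.09]
[ 0.55 -0.6  -0.75]
```

View pics/h_wrist.png

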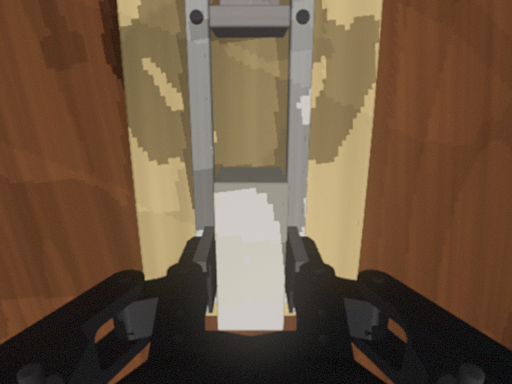

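{"api": "jog_arm", "payload": {
  "steps": [
    [[0,-0.03,0.25],[0,0,0]],
    [[0,0,0.15],[0,0,0]],
    [[0,0,0],[0,0,0]],
    [[0,0,0],[0,0,0]]
  ]
}}

```text
t: 10.8
tool_pos: [0.5545, -0.1337, 0.199]
tool_rot: [2.363, 2.069, -0.001]
contact_force: [0.5, 0.2, -0.3]
opening: 0.0294
```

```bash
python3 -c "
from to import *
to(.5548,-.1336,.198,82.5)"
```

```text
t 10.8 pos [ 0.5545 -0.1337  0.199 ] yaw 82.41 tilt 0.06 F [ 0.45  0.22 -0.33] open 0.0294 q [-0.37  0.14  1.89 -0.    1.11 -0.23]
shift cm [0.01 0.03 0.1 ] norm 0.1
turn deg [ 0.    0.06 -0.09]
[ 0.45  0.22 -0.33]
```

{"api": "jog_arm", "payload": {
  "steps": [
    [[0,0,0],[0,0,0]],
    [[0,0,0],[0,0,0]],
    [[0,0,0],[0,0,0]],
    [[0,0,0],[0,0,0]],
    [[0,0,-1],[0,0,0]],
    [[0,0,-4],[0,0,0]],
    [[0,0,-4],[0,0,0]],
    [[0,0,-1],[0,0,0]]
  ],
  "fingers": 0.4
}}

```text
t: 11.6
tool_pos: [0.554, -0.1335, 0.3023]
tool_rot: [-2.362, -2.068, 0.004]
contact_force: [0.4, -0.4, 1.6]
opening: 0.0599
```

```bash
python3 -c "
from to import *
to(.5548,-.1336,.31,82.5)
from look import *
save('wrist','i')"
```

```text
t 11.6 pos [ 0.554  -0.1335  0.3023] yaw 82.4 tilt 0.19 F [ 0.44 -0.38  1.56] open 0.0599 q [-0.37  0.01  1.83 -0.    1.3  -0.23]
shift cm [-0.    0.08 -0.77] norm 0.77
turn deg [-0.19  0.01 -0.1 ]
[ 0.44 -0.38  1.56]
```

View pics/i_wrist.png

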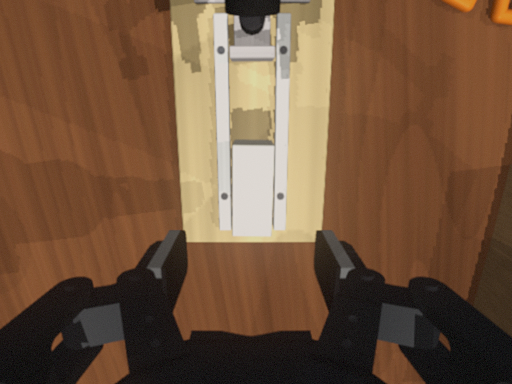

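{"api": "jog_arm", "payload": {
  "steps": [
    [[-3,0,-1],[0,0,8.5]],
    [[0,0,0],[0,0,8.5]],
    [[0,0,0],[0,0,8.5]],
    [[0,0,0],[0,0,8.5]],
    [[0,0,0],[0,0,8.5]],
    [[0,0,0],[0,0,8.5]],
    [[0,0,0],[0,0,8.5]],
    [[0,0,0],[0,0,8.5]]
  ],
  "fingers": -1,
  "grip_force": 40
}}

```text
t: 12.45
tool_pos: [0.5476, -0.1635, 0.3052]
tool_rot: [-3.114, -0.368, 0.018]
contact_force: [0.4, -0.1, 0.2]
opening: -0.0002
```

{"api": "jog_arm", "payload": {
  "steps": [
    [[0,0,0],[0,0,8.5]],
    [[0,0,0],[0,0,8.5]],
    [[0,0,0],[0,0,5]],
    [[0,0,0],[0,0,0]],
    [[0,0,0],[0,0,0]]
  ]
}}

```text
t: 12.95
tool_pos: [0.5455, -0.1626, 0.2981]
tool_rot: [-3.125, 0.242, 0.034]
contact_force: [-0.1, -0.1, -0.0]
opening: 0.0003
```

```bash
python3 -c "
from to import *
to(.547,-.193,.26,-7.5)"
```

```text
t 12.95 pos [ 0.5455 -0.1626  0.2981] yaw -8.87 tilt 1.32 F [-0.05 -0.14 -0.02] open 0.0003 q [-0.42  0.02  1.83 -0.    1.31  1.31]
shift cm [0.7  3.   3.78] norm 4.88
turn deg [-0.3   1.28 -1.37]
[-0.05 -0.14 -0.02]
```

Tool x is now jig −y, so tool y is jig −x.

{"api": "jog_arm", "payload": {
  "steps": [
    [[0.5,3,1],[-0.3,1.3,-1.3]],
    [[0.1,0,2.5],[0,0,0]],
    [[0,0,0],[0,0,0]],
    [[0,0,0],[0,0,0]]
  ]
}}

```text
t: 13.35
tool_pos: [0.5467, -0.1937, 0.2616]
tool_rot: [3.135, -0.195, 0.001]
contact_force: [-0.7, 0.2, 1.0]
opening: 0.0001
```

```bash
python3 -c "
from to import *
to(.547,-.193,.195,-7.5)
from look import *
save('wrist','j');save('side','j')"
```

```text
t 13.35 pos [ 0.5467 -0.1937  0.2616] yaw -7.12 tilt 0.05 F [-0.65  0.24  1.04] open 0.0001 q [-0.47  0.08  1.84  0.    1.23  1.23]
shift cm [ 0.02 -0.07  6.66] norm 6.66
turn deg [ 0.   -0.05  0.38]
[-0.65  0.24  1.04]
```

View pics/j_wrist.png

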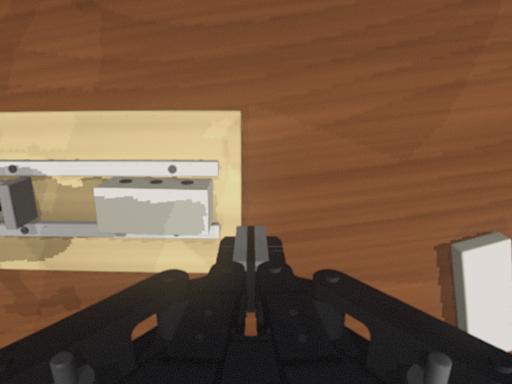

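View pics/j_side.png

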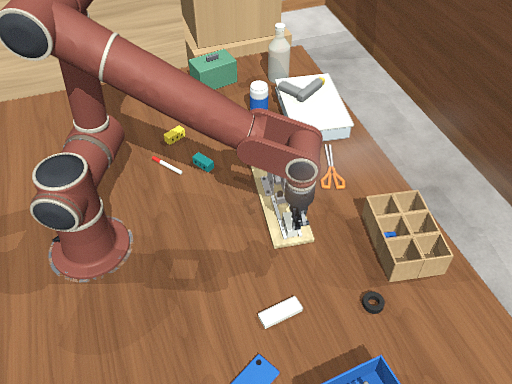

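{"api": "jog_arm", "payload": {
  "steps": [
    [[0,0,2.5],[0,0,0.4]],
    [[0,0,2],[0,0,0]],
    [[0,0,0.8],[0,0,0]],
    [[0,0,0],[0,0,0]],
    [[0,0,0],[0,0,0]]
  ]
}}

```text
t: 13.95
tool_pos: [0.5493, -0.1932, 0.214]
tool_rot: [3.131, -0.201, 0.016]
contact_force: [0.7, 0.3, -0.3]
opening: -0.0
```

```bash
python3 -c "
from to import *
to(.547,-.193,.197,-7.5)"
```

```text
t 13.95 pos [ 0.5493 -0.1932  0.214 ] yaw -7.34 tilt 0.63 F [ 0.71  0.34 -0.28] open -0.0 q [-0.47  0.14  1.85  0.    1.13  1.23]
shift cm [-0.25  0.01  1.7 ] norm 1.71
turn deg [ 0.19 -0.61  0.16]
[ 0.71  0.34 -0.28]
```

{"api": "jog_arm", "payload": {
  "steps": [
    [[-0.3,0,0.9],[0.2,-0.6,0.2]],
    [[-0.1,0,0.7],[0,0,0]],
    [[0,0,0.1],[0,0,0]],
    [[0,0,0],[0,0,0]]
  ]
}}

```text
t: 14.35
tool_pos: [0.5461, -0.193, 0.1985]
tool_rot: [3.134, -0.206, 0.005]
contact_force: [-0.6, 0.0, -1.1]
opening: -0.0003
```

```bash
cat >> to.py <<'E'
O=np.array([.5616,-.082]);U=np.array([.1305,.9914]);V=np.array([-.9914,.1305])
def js():
    o=ctrl.get_obs();p=o['tool_pos'][:2]-O;f=o['contact_force']
    print('t',round(o['t'],2),'jig x %.4f y %.4f tcpz %.4f'%(p@U,p@V,o['tool_pos'][2]),'Fx %.2f Fy %.2f Fz %.2f'%(f[:2]@U,f[:2]@V,f[2]))
E
python3 -c "
from to import *
to(.547,-.193,.197,-7.5);js()"
```

```text
t 14.35 pos [ 0.5461 -0.193   0.1985] yaw -7.53 tilt 0.21 F [-0.56  0.05 -1.07] open -0.0003 q [-0.47  0.16  1.87  0.    1.11  1.23]
shift cm [ 0.09 -0.01  0.15] norm 0.18
turn deg [ 0.06 -0.2  -0.03]
[-0.56  0.05 -1.07]
t 14.35 jig x -0.1121 y 0.0009 tcpz 0.1985 Fx -0.03 Fy 0.56 Fz -1.07
```

{"api": "jog_arm", "payload": {
  "steps": [
    [[0,-0.5,0],[0,0,0]],
    [[0,-0.5,0],[0,0,0]],
    [[0,-0.5,0],[0,0,0]],
    [[0,-0.5,0],[0,0,0]],
    [[0,-0.5,0],[0,0,0]],
    [[0,-0.5,0],[0,0,0]],
    [[0,-0.5,0],[0,0,0]],
    [[0,0,0],[0,0,0]]
  ]
}}

```text
t: 15.15
tool_pos: [0.5514, -0.155, 0.1992]
tool_rot: [3.133, -0.205, 0.007]
contact_force: [0.2, 0.7, 0.3]
opening: -0.0
```

```bash
python3 -c "
from to import *
js();to(.547,-.193,.197,-7.5)
from look import *
save('wrist','k')"
```

```text
t 15.15 jig x -0.0737 y 0.0006 tcpz 0.1992 Fx 0.69 Fy -0.11 Fz 0.29
t 15.15 pos [ 0.5514 -0.155   0.1992] yaw -7.49 tilt 0.28 F [0.2  0.67 0.29] open -0.0 q [-0.4   0.15  1.88 -0.    1.11  1.3 ]
shift cm [0.06 3.82 0.22] norm 3.83
turn deg [ 0.09 -0.26  0.01]
[0.2  0.67 0.29]
```

View pics/k_wrist.png

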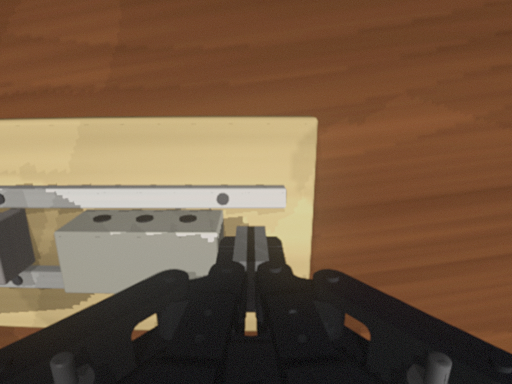

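```bash
python3 - <<'E'
from geo import *
from to import O,U,V
def j(uv,z):
    for p in plane('k_wrist',uv,z): print(((p[:2]-O)@U).round(4),((p[:2]-O)@V).round(4))
j([(57,232),(76,211),(222,212),(219,232)],.045)
j([(33,240),(36,250)],.015)
E
```

```text
0.0087 -0.0139
-0.0011 -0.0234
-0.062 -0.0232
-0.0606 -0.0143
0.0428 0.004
0.0423 0.0099
```

{"api": "jog_arm", "payload": {
  "steps": [
    [[0,-0.4,0],[0,0,0]],
    [[0,-0.4,0],[0,0,0]],
    [[0,-0.4,0],[0,0,0]],
    [[0,-0.4,0],[0,0,0]],
    [[0,-0.4,0],[0,0,0]],
    [[0,-0.3,0],[0,0,0]],
    [[0,0,0],[0,0,0]]
  ]
}}

```text
t: 15.9
tool_pos: [0.5547, -0.1309, 0.1993]
tool_rot: [3.132, -0.206, 0.008]
contact_force: [-0.3, 0.4, 0.3]
opening: -0.0002
```

```bash
python3 -c "
from to import *
js()
from look import *
save('wrist','l');save('side','l')"
```

```text
t 15.9 jig x -0.0493 y 0.0004 tcpz 0.1993 Fx 0.37 Fy 0.34 Fz 0.28
```

View pics/l_wrist.png

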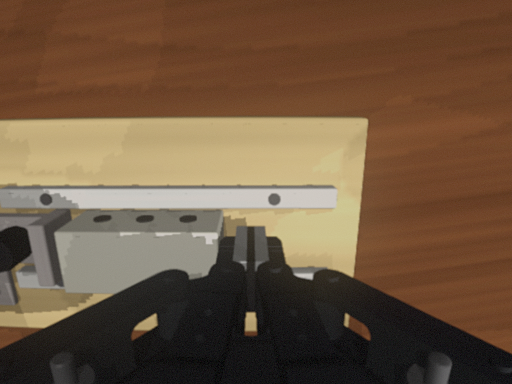

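{"api": "jog_arm", "payload": {
  "steps": [
    [[0,-0.1,0],[0,0,0]],
    [[0,-0.1,0],[0,0,0]],
    [[0,-0.1,0],[0,0,0]]
  ]
}}

```text
t: 16.3
tool_pos: [0.5551, -0.1284, 0.1993]
tool_rot: [3.132, -0.207, 0.008]
contact_force: [0.3, -0.9, 0.4]
opening: 0.0003
```

```bash
python3 - <<'E'
from geo import *
from to import O,U,V,js
js()
def j(uv,z):
    for p in plane('l_wrist',uv,z): print(((p[:2]-O)@U).round(4),((p[:2]-O)@V).round(4))
j([(57,232),(219,232)],.045)
j([(62,282)],.015);j([(71,210),(54,284)],.0395)
E
```

```text
t 16.3 jig x -0.0468 y 0.0004 tcpz 0.1993 Fx -0.85 Fy -0.45 Fz 0.45
0.0331 -0.014
-0.0362 -0.0144
0.0553 0.0291
0.0286 -0.022
0.0429 0.0149
```

{"api": "jog_arm", "payload": {
  "steps": [
    [[0,-0.1,0],[0,0,0]],
    [[0,-0.1,0],[0,0,0]],
    [[0,-0.1,0],[0,0,0]]
  ]
}}

```text
t: 16.6
tool_pos: [0.5555, -0.1253, 0.1993]
tool_rot: [3.132, -0.208, 0.008]
contact_force: [0.4, 0.0, -0.3]
opening: -0.0001
```

{"api": "jog_arm", "payload": {
  "steps": [
    [[0,-0.07,0],[0,0,0]],
    [[0,-0.07,0],[0,0,0]]
  ]
}}

```text
t: 16.8
tool_pos: [0.5557, -0.1238, 0.1993]
tool_rot: [3.132, -0.208, 0.008]
contact_force: [-0.2, -0.9, 0.1]
opening: 0.0002
```

```bash
python3 - <<'E'
from to import *
js()
from look import *
im=save('wrist','m')
cv2.imwrite('pics/m_crop.png',cv2.resize(im[170:320,0:240,::-1],(800,500),interpolation=cv2.INTER_CUBIC))
E
```

```text
t 16.8 jig x -0.0422 y 0.0004 tcpz 0.1993 Fx -0.91 Fy 0.09 Fz 0.07
```

View pics/m_crop.png

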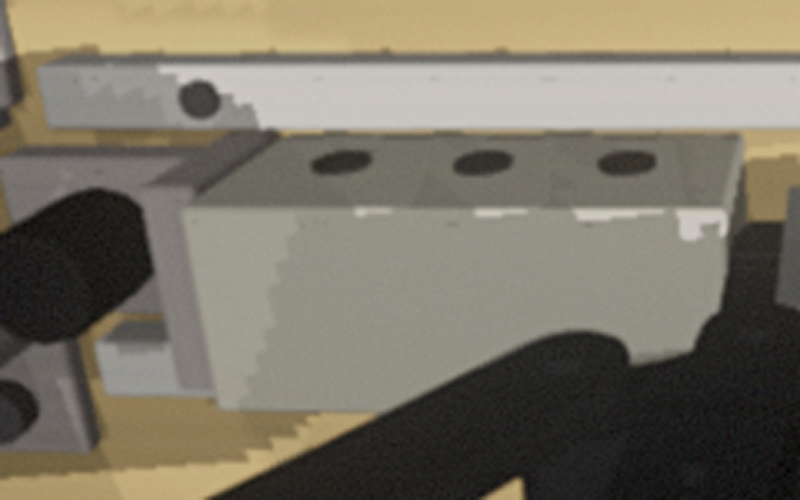

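{"api": "jog_arm", "payload": {
  "steps": [
    [[0,-0.04,0],[0,0,0]],
    [[0,-0.04,0],[0,0,0]]
  ]
}}

```text
t: 17.05
tool_pos: [0.5558, -0.1229, 0.1993]
tool_rot: [3.132, -0.207, 0.008]
contact_force: [-1.3, -1.9, 0.4]
opening: -0.0002
```

{"api": "jog_arm", "payload": {
  "steps": [
    [[0,-0.04,0],[0,0,0]],
    [[0,-0.04,0],[0,0,0]]
  ]
}}

```text
t: 17.25
tool_pos: [0.556, -0.1226, 0.1994]
tool_rot: [3.13, -0.207, 0.008]
contact_force: [-0.3, -3.1, 0.1]
opening: 0.0
```

{"api": "jog_arm", "payload": {
  "steps": [
    [[0,-0.04,0],[0,0,0]]
  ]
}}

```text
t: 17.35
tool_pos: [0.556, -0.1224, 0.1994]
tool_rot: [3.129, -0.207, 0.008]
contact_force: [-0.9, -3.7, -0.2]
opening: -0.0002
```

{"api": "jog_arm", "payload": {
  "steps": [
    [[0,-0.04,0],[0,0,0]]
  ]
}}

```text
t: 17.45
tool_pos: [0.556, -0.1223, 0.1994]
tool_rot: [3.128, -0.207, 0.008]
contact_force: [-0.0, -3.7, 0.1]
opening: -0.0001
```

```bash
python3 - <<'E'
from to import *
js();js()
from look import *
im=save('wrist','n')
cv2.imwrite('pics/n_crop.png',cv2.resize(im[170:320,0:240,::-1],(800,500),interpolation=cv2.INTER_CUBIC))
E
```

```text
t 17.45 jig x -0.0407 y 0.0003 tcpz 0.1994 Fx -3.62 Fy -0.46 Fz 0.08
t 17.45 jig x -0.0407 y 0.0003 tcpz 0.1994 Fx -3.62 Fy -0.46 Fz 0.08
```

View pics/n_crop.png

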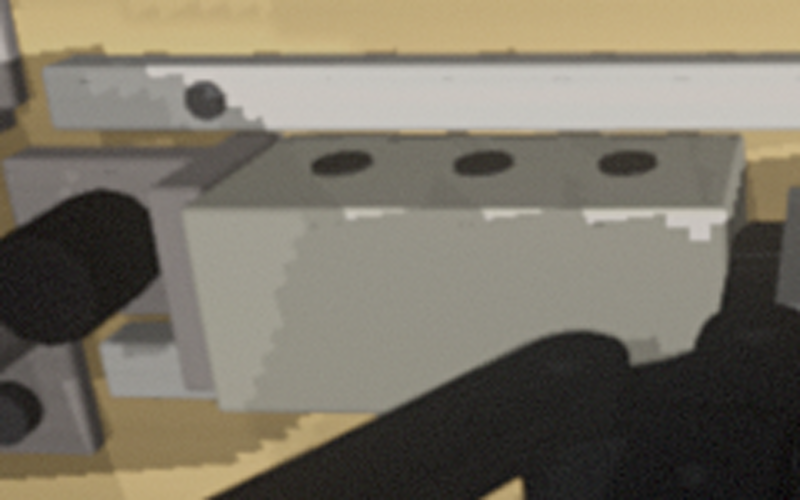

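{"api": "jog_arm", "payload": {
  "steps": [
    [[0,-0.07,0],[0,0,0]],
    [[0,-0.07,0],[0,0,0]]
  ]
}}

```text
t: 17.7
tool_pos: [0.5562, -0.1217, 0.1997]
tool_rot: [3.125, -0.206, 0.008]
contact_force: [-1.5, -5.5, 0.2]
opening: -0.0
```

{"api": "jog_arm", "payload": {
  "steps": [
    [[0,-0.07,0],[0,0,0]],
    [[0,-0.07,0],[0,0,0]]
  ]
}}

```text
t: 17.9
tool_pos: [0.5562, -0.1213, 0.1999]
tool_rot: [3.123, -0.206, 0.007]
contact_force: [-0.9, -5.4, -0.1]
opening: 0.0003
```

{"api": "jog_arm", "payload": {
  "steps": [
    [[0,0.1,0],[0,0,0]],
    [[0,0.5,0],[0,0,0]],
    [[0,1.5,0],[0,0,0]],
    [[0,2,-1],[0,0,0]],
    [[0,0,-4],[0,0,0]],
    [[0,0,-5],[0,0,0]],
    [[0,0,-5],[0,0,0]],
    [[0,0,-2],[0,0,0]]
  ]
}}

```text
t: 18.7
tool_pos: [0.5479, -0.1645, 0.3695]
tool_rot: [3.133, -0.209, -0.011]
contact_force: [1.2, -0.1, -0.2]
opening: 0.0
```

```bash
python3 - <<'E'
from to import *
js()
to(.5551,-.1314,.38,-7.5)
from look import *
im=save('wrist','o');save('side','o');save('top','o')
E
```

```text
t 18.7 jig x -0.0835 y 0.0028 tcpz 0.3695 Fx 0.02 Fy -1.19 Fz -0.20
t 18.7 pos [ 0.5479 -0.1645  0.3695] yaw -7.63 tilt 0.42 F [ 1.18 -0.14 -0.2 ] open 0.0 q [-0.42 -0.05  1.77 -0.    1.42  1.28]
shift cm [ 0.27 -3.37 -1.06] norm 3.54
turn deg [ 0.1   0.4  -0.13]
[ 1.18 -0.14 -0.2 ]
```

View pics/o_wrist.png

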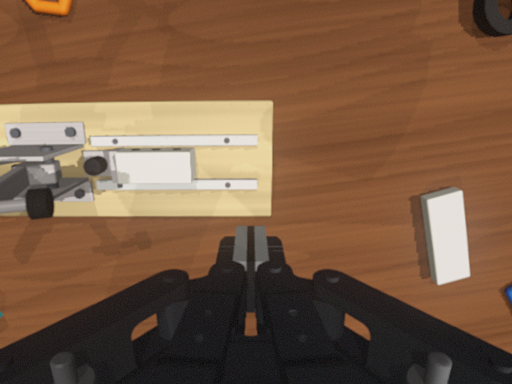

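View pics/o_side.png

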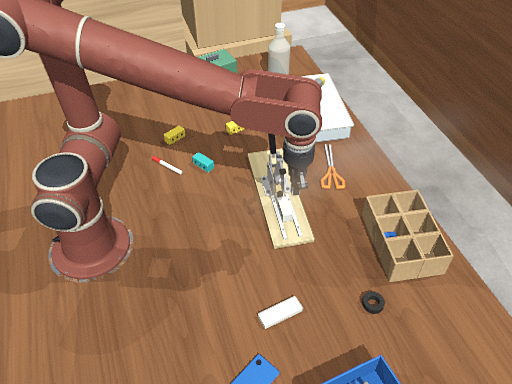

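```bash
python3 - <<'E'
from geo import *
from to import O,U,V
def px(x,y,s,x0,y0): return [x0+(x+.5)/s-.5,y0+(y+.5)/s-.5]
t=[px(368,92,800/210,120,130),px(424,121,800/210,120,130)]
s=[px(484,74,4,150,110),px(492,170,4,150,110)]
for p in tri('a_top',t,'a_side',s):
    x=(p[:2]-O)@U;y=(p[:2]-O)@V;print(x,y,p[2],p[3],'r,ang',np.hypot(x-.15,p[2]-.076),np.degrees(np.arctan2(p[2]-.076,x-.15)))
im=cv2.imread('pics/a_side.png');cv2.imwrite('pics/hs.png',cv2.resize(im[120:210,240:310],(467,600),interpolation=cv2.INTER_CUBIC))
im=cv2.imread('pics/a_top.png');cv2.imwrite('pics/ht.png',cv2.resize(im[145:190,205:275],(800,514),interpolation=cv2.INTER_CUBIC))
E
```

```text
0.20551643872308803 0.0009772657684567754 0.18247615547133306 0.0009888835994765915 r,ang 0.12008016760668631 62.46256052357529
0.16040284682821254 0.004275165395040775 0.12502284520445195 0.001773927170046362 r,ang 0.05011445474182982 78.01932513937605
```

View pics/hs.png

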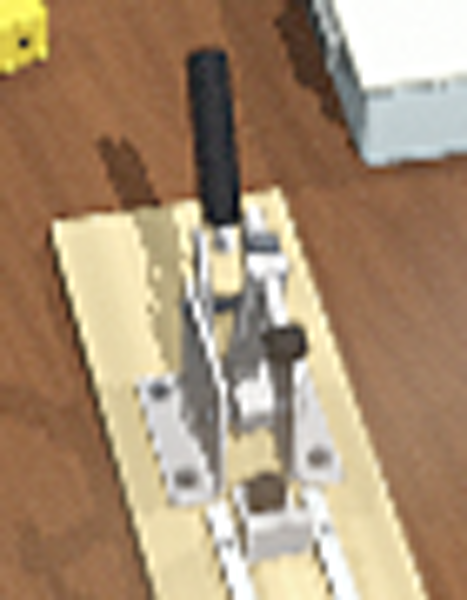

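View pics/ht.png

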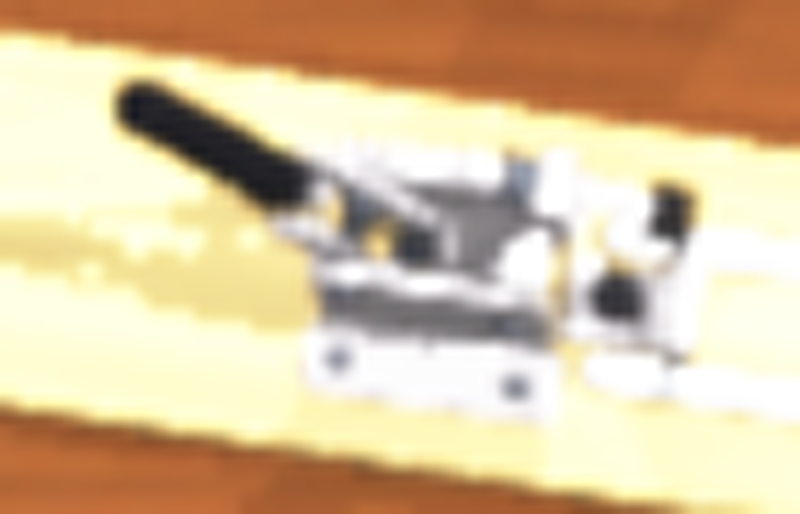

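```bash
python3 - <<'E'
from to import *
p=O+.148*U;print(p);to(p[0],p[1],.40,-7.5)
E
```

```text
[0.580914  0.0647272]
t 18.85 pos [ 0.5475 -0.1641  0.3654] yaw -7.63 tilt 0.64 F [-0.65 -0.32 -0.69] open 0.0003 q [-0.42 -0.04  1.78 -0.    1.42  1.28]
shift cm [  0.24 -23.12  -3.48] norm 23.38
turn deg [ 0.05  0.64 -0.13]
[-0.65 -0.32 -0.69]
```

{"api": "jog_arm", "payload": {
  "steps": [
    [[0.2,0,-4],[0,0.6,-0.1]],
    [[0,-4,0],[0,0,0]],
    [[0,-4,0],[0,0,0]],
    [[0,-4,0],[0,0,0]],
    [[0,-4,0],[0,0,0]],
    [[0,-4,0],[0,0,0]],
    [[0,-2,0],[0,0,0]],
    [[0,0,0],[0,0,0]]
  ]
}}

```text
t: 19.65
tool_pos: [0.5768, 0.0583, 0.3836]
tool_rot: [-3.127, 0.214, 0.053]
contact_force: [0.0, -1.6, -0.0]
opening: 0.0
```

```bash
python3 - <<'E'
from to import *
p=O+.148*U;js();to(p[0],p[1],.329,-7.5)
from look import *
save('wrist','p');save('top','p')
im=save('side','p');cv2.imwrite('pics/p_crop.png',cv2.resize(im[100:260,200:360,::-1],(600,600),interpolation=cv2.INTER_CUBIC))
E
```

```text
t 19.65 jig x 0.1410 y 0.0033 tcpz 0.3836 Fx -1.61 Fy -0.22 Fz -0.03
t 19.65 pos [0.5768 0.0583 0.3836] yaw -7.83 tilt 1.99 F [ 0.01 -1.62 -0.03] open 0.0 q [-0.03 -0.03  1.73  0.01  1.47  1.68]
shift cm [ 0.51 -0.67  5.45] norm 5.51
turn deg [-0.25  1.98 -0.33]
[ 0.01 -1.62 -0.03]
```

View pics/p_wrist.png

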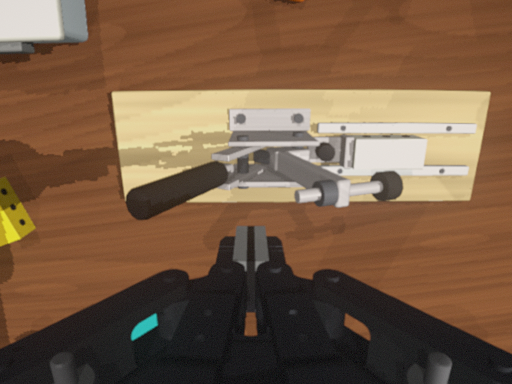

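View pics/p_crop.png

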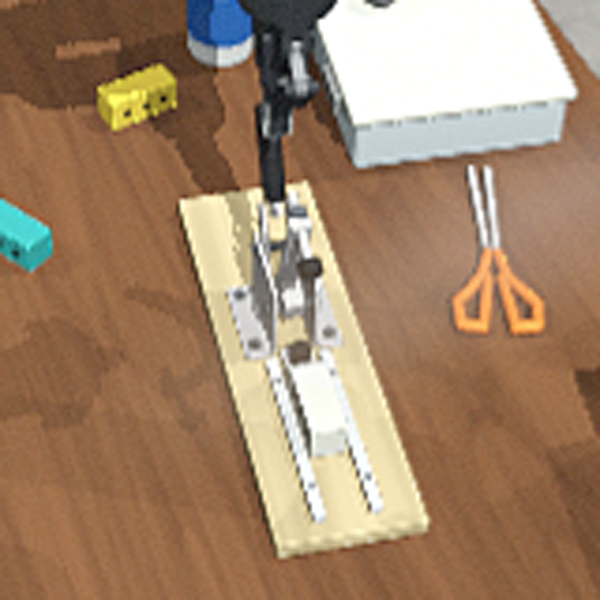

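```bash
python3 - <<'E'
from geo import *
from to import O,U,V
import cv2
im=cv2.imread('pics/p_wrist.png');cv2.imwrite('pics/p_c2.png',cv2.resize(im[130:230,110:310],(800,400),interpolation=cv2.INTER_CUBIC))
o,r=rays('p_wrist',[(143,202),(165,193),(195,183),(220,175),(243,160),(386,186),(330,193)])
for d in r:
    s=-((o[:2]-O)@V)/(d[:2]@V);p=o+s*d;x=(p[:2]-O)@U;print('x %.4f z %.4f r %.4f ang %.1f'%(x,p[2],np.hypot(x-.15,p[2]-.076),np.degrees(np.arctan2(p[2]-.076,x-.15))))
E
```

```text
x 0.2042 z 0.1777 r 0.1153 ang 61.9
x 0.1956 z 0.1617 r 0.0970 ang 62.0
x 0.1803 z 0.1406 r 0.0713 ang 64.9
x 0.1651 z 0.1205 r 0.0470 ang 71.3
x 0.1493 z 0.0713 r 0.0048 ang -98.2
x 0.0526 z 0.1489 r 0.1217 ang 143.2
x 0.0931 z 0.1628 r 0.1038 ang 123.2
```

View pics/p_c2.png

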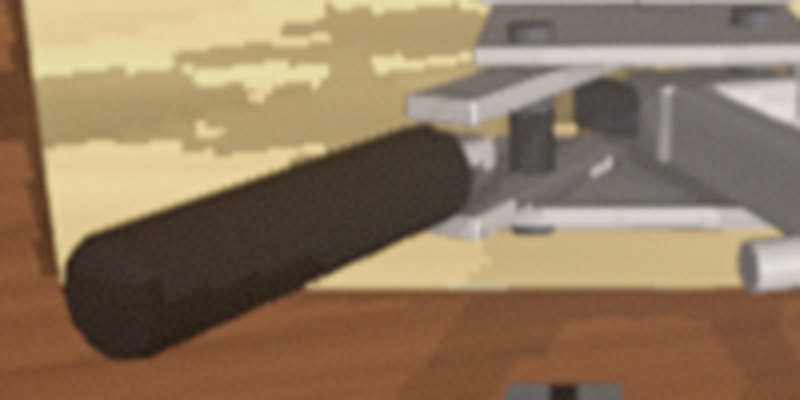

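{"api": "jog_arm", "payload": {
  "steps": [
    [[0.5,-0.5,2],[-0.3,2,-0.3]],
    [[0,-0.2,2.5],[0,0,0]],
    [[0,0,0],[0,0,0]],
    [[0,0,0],[0,0,0]]
  ]
}}

```text
t: 20.2
tool_pos: [0.5826, 0.0566, 0.3382]
tool_rot: [3.13, -0.222, 0.005]
contact_force: [0.6, 0.1, 0.8]
opening: -0.0001
```

```bash
python3 - <<'E'
from to import *
p=O+.15*U;js();to(p[0],p[1],.333,-7.5)
E
```

```text
t 20.2 jig x 0.1401 y -0.0028 tcpz 0.3382 Fx 0.19 Fy -0.61 Fz 0.81
t 20.2 pos [0.5826 0.0566 0.3382] yaw -8.12 tilt 0.28 F [0.63 0.11 0.81] open -0.0001 q [-0.03  0.01  1.77 -0.    1.36  1.68]
shift cm [-0.29 -0.98  0.52] norm 1.15
turn deg [ 0.19 -0.2  -0.62]
[0.63 0.11 0.81]
```

{"api": "jog_arm", "payload": {
  "steps": [
    [[-0.2,-1,0.4],[0.2,-0.2,-0.6]],
    [[0,-1,0],[0,0,0]],
    [[0,0,0],[0,0,0]],
    [[0,0,0],[0,0,0]]
  ]
}}

```text
t: 20.6
tool_pos: [0.5843, 0.077, 0.3375]
tool_rot: [-3.134, 0.208, -0.007]
contact_force: [1.1, 0.3, -0.3]
opening: 0.0002
```

```bash
python3 - <<'E'
from to import *
p=O+.17*U;js();to(p[0],p[1],.333,-7.5)
from look import *
save('wrist','q')
im=save('side','q');cv2.imwrite('pics/q_crop.png',cv2.resize(im[90:210,220:340,::-1],(600,600),interpolation=cv2.INTER_CUBIC))
E
```

```text
t 20.6 jig x 0.1606 y -0.0018 tcpz 0.3375 Fx 0.45 Fy -1.03 Fz -0.35
t 20.6 pos [0.5843 0.077  0.3375] yaw -7.59 tilt 0.26 F [ 1.07  0.31 -0.35] open 0.0002 q [0.   0.02 1.76 0.   1.36 1.71]
shift cm [-0.18 -0.94  0.45] norm 1.06
turn deg [-0.07 -0.25 -0.09]
[ 1.07  0.31 -0.35]
```

View pics/q_wrist.png

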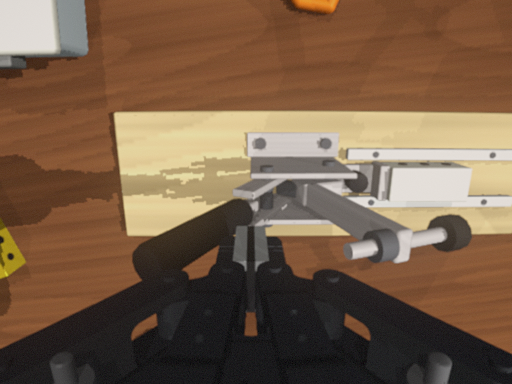

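{"api": "jog_arm", "payload": {
  "steps": [
    [[-0.1,-0.7,0.1],[0,0,0]],
    [[-0.1,-0.7,0.4],[0,0,0]],
    [[0,-0.7,0.4],[0,0,0]],
    [[0,-0.7,0.5],[0,0,0]]
  ]
}}

```text
t: 21.1
tool_pos: [0.5868, 0.1059, 0.3253]
tool_rot: [3.134, -0.21, 0.013]
contact_force: [-1.1, -2.1, 5.0]
opening: -0.0002
```

```bash
python3 - <<'E'
from to import *
p=O+.17*U;js();to(p[0],p[1],.333,-7.5)
E
```

```text
t 21.1 jig x 0.1895 y -0.0005 tcpz 0.3253 Fx -2.22 Fy 0.86 Fz 4.95
t 21.1 pos [0.5868 0.1059 0.3253] yaw -7.68 tilt 0.48 F [-1.14 -2.09  4.95] open -0.0002 q [ 0.05  0.04  1.76 -0.    1.33  1.76]
shift cm [-0.04  1.95 -0.78] norm 2.1
turn deg [-0.   -0.48 -0.18]
[-1.14 -2.09  4.95]
```

{"api": "jog_arm", "payload": {
  "steps": [
    [[0,-0.6,0.55],[0,-0.4,0]],
    [[0,-0.55,0.6],[0,0,0]],
    [[0,-0.5,0.65],[0,0,0]],
    [[0,-0.4,0.7],[0,0,0]]
  ]
}}

```text
t: 21.5
tool_pos: [0.5906, 0.1293, 0.2999]
tool_rot: [-3.133, 0.209, -0.006]
contact_force: [0.0, 0.5, 4.1]
opening: 0.0002
```

```bash
python3 - <<'E'
from to import *
p=O+.17*U;js();to(p[0],p[1],.333,-7.5)
E
```

```text
t 21.5 jig x 0.2133 y -0.0012 tcpz 0.2999 Fx 0.53 Fy 0.04 Fz 4.12
t 21.5 pos [0.5906 0.1293 0.2999] yaw -7.62 tilt 0.27 F [0.03 0.53 4.12] open 0.0002 q [0.09 0.09 1.75 0.   1.29 1.8 ]
shift cm [-0.1   4.32 -3.33] norm 5.45
turn deg [-0.13 -0.23 -0.12]
[0.03 0.53 4.12]
```

{"api": "jog_arm", "payload": {
  "steps": [
    [[-0.1,-0.3,0.6],[0,-0.3,0]],
    [[0,-0.2,0.5],[0,0,0]]
  ]
}}

```text
t: 21.7
tool_pos: [0.5903, 0.1353, 0.2869]
tool_rot: [-3.132, 0.208, 0.003]
contact_force: [0.8, 0.3, 2.7]
opening: 0.0002
```

{"api": "jog_arm", "payload": {
  "steps": [
    [[0,-0.1,0.4],[0,0,0]]
  ]
}}

```text
t: 21.8
tool_pos: [0.5903, 0.1366, 0.282]
tool_rot: [-3.132, 0.208, 0.004]
contact_force: [-0.0, 0.8, 4.6]
opening: 0.0002
```

```bash
python3 - <<'E'
from to import *
p=O+.17*U;js();to(p[0],p[1],.333,-7.5)
from look import *
im=save('wrist','r')
E
```

```text
t 21.8 jig x 0.2204 y 0.0001 tcpz 0.2820 Fx 0.77 Fy 0.15 Fz 4.64
t 21.8 pos [0.5903 0.1366 0.282 ] yaw -7.59 tilt 0.22 F [-0.05  0.78  4.64] open 0.0002 q [0.1  0.11 1.76 0.   1.27 1.81]
shift cm [ 0.01  5.03 -5.11] norm 7.17
turn deg [-0.16  0.15 -0.09]
[-0.05  0.78  4.64]
```

View pics/r_wrist.png

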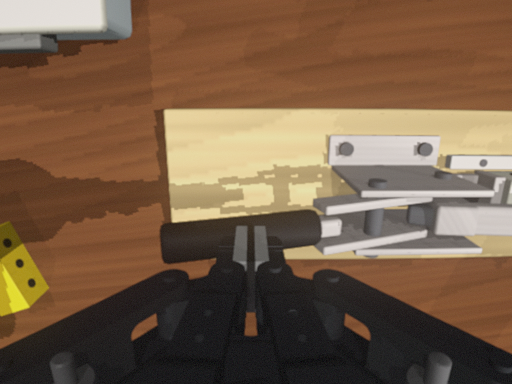

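{"api": "jog_arm", "payload": {
  "steps": [
    [[0,-0.05,0.3],[0,0,0]],
    [[0,-0.05,0.3],[0,0,0]]
  ]
}}

```text
t: 22.05
tool_pos: [0.5908, 0.1379, 0.2777]
tool_rot: [-3.13, 0.208, 0.003]
contact_force: [-3.8, 0.7, 11.0]
opening: 0.0003
```

{"api": "jog_arm", "payload": {
  "steps": [
    [[0,0,0.3],[0,0,0]],
    [[0,0,0.3],[0,0,0]]
  ]
}}

```text
t: 22.25
tool_pos: [0.5913, 0.1383, 0.2758]
tool_rot: [-3.129, 0.208, 0.004]
contact_force: [-6.3, 1.2, 13.5]
opening: -0.0
```

{"api": "jog_arm", "payload": {
  "steps": [
    [[0,0,0.3],[0,0,0]],
    [[0,0,0.2],[0,0,0]]
  ]
}}

```text
t: 22.45
tool_pos: [0.5914, 0.1385, 0.2752]
tool_rot: [-3.128, 0.208, 0.006]
contact_force: [-5.0, -0.7, 10.3]
opening: -0.0002
```

{"api": "jog_arm", "payload": {
  "steps": [
    [[-0.1,0,0.4],[0,0,0]],
    [[-0.1,0,0.4],[0,0,0]]
  ]
}}

```text
t: 22.65
tool_pos: [0.5907, 0.139, 0.2732]
tool_rot: [-3.127, 0.208, 0.0]
contact_force: [-4.8, -0.6, 13.6]
opening: 0.0
```

```bash
python3 - <<'E'
from to import *
p=O+.22*U;js();to(p[0],p[1],.275,-7.5)
E
```

```text
t 22.65 jig x 0.2229 y 0.0000 tcpz 0.2732 Fx -1.23 Fy 4.68 Fz 13.64
t 22.65 pos [0.5907 0.139  0.2732] yaw -7.63 tilt 0.45 F [-4.8  -0.61 13.64] open 0.0 q [0.11 0.12 1.77 0.01 1.25 1.81]
shift cm [ 0.    0.29 -0.18] norm 0.34
turn deg [-0.45  0.04 -0.13]
[-4.8  -0.61 13.64]
```

{"api": "jog_arm", "payload": {
  "steps": [
    [[0,0,0.45],[0,0,0]],
    [[0,0,0.45],[0,0,0]]
  ]
}}

```text
t: 22.85
tool_pos: [0.5912, 0.1395, 0.2701]
tool_rot: [-3.125, 0.209, 0.0]
contact_force: [-6.6, 1.9, 14.2]
opening: -0.0
```

{"api": "jog_arm", "payload": {
  "steps": [
    [[0,0,0.45],[0,0,0]],
    [[0,0,0.45],[0,0,0]]
  ]
}}

```text
t: 23.05
tool_pos: [0.5913, 0.1402, 0.2658]
tool_rot: [-3.122, 0.208, 0.003]
contact_force: [-4.9, 1.8, 9.5]
opening: 0.0
```

{"api": "jog_arm", "payload": {
  "steps": [
    [[0,0,0.45],[0,0,0]],
    [[0,0,0.45],[0,0,0]]
  ]
}}

```text
t: 23.25
tool_pos: [0.5912, 0.1407, 0.2586]
tool_rot: [-3.121, 0.209, 0.004]
contact_force: [0.9, -0.3, 0.8]
opening: 0.0001
```

```bash
python3 - <<'E'
from to import *
js()
from look import *
im=save('wrist','s')
im=save('side','s');cv2.imwrite('pics/s_crop.png',cv2.resize(im[110:260,200:350,::-1],(600,600),interpolation=cv2.INTER_CUBIC))
js()
E
```

```text
t 23.25 jig x 0.2247 y -0.0002 tcpz 0.2586 Fx -0.21 Fy -0.96 Fz 0.78
t 23.35 jig x 0.2245 y -0.0001 tcpz 0.2575 Fx 2.16 Fy -0.17 Fz 1.09
```

View pics/s_wrist.png

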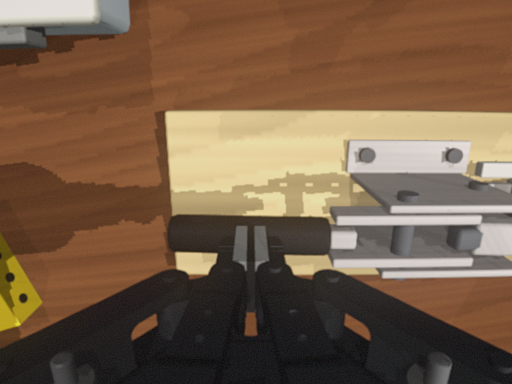

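View pics/s_crop.png

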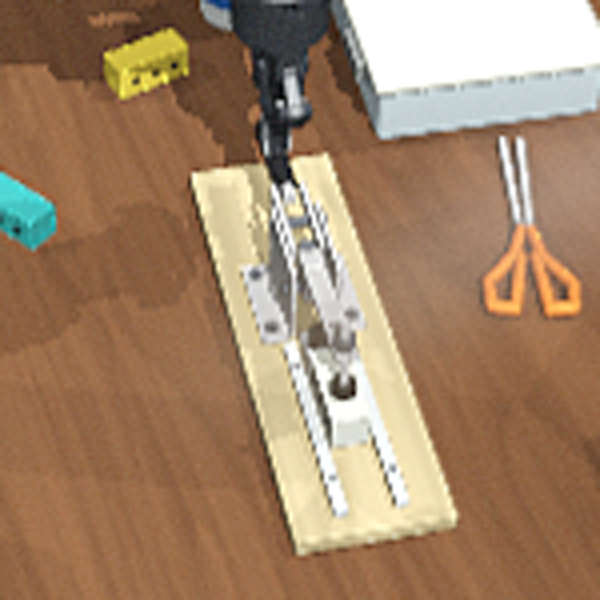

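{"api": "jog_arm", "payload": {
  "steps": [
    [[0,0,0.2],[0,0,0]],
    [[0,0,0.2],[0,0,0]]
  ]
}}

```text
t: 23.55
tool_pos: [0.5917, 0.1405, 0.2568]
tool_rot: [-3.121, 0.209, 0.005]
contact_force: [-7.6, -0.6, 15.3]
opening: -0.0003
```

{"api": "jog_arm", "payload": {
  "steps": [
    [[0,0,0.2],[0,0,0]],
    [[0,0,0.2],[0,0,0]]
  ]
}}

```text
t: 23.75
tool_pos: [0.592, 0.1406, 0.2569]
tool_rot: [-3.122, 0.209, 0.009]
contact_force: [-5.5, 0.4, 12.1]
opening: 0.0002
```

{"api": "jog_arm", "payload": {
  "steps": [
    [[0,0,-0.3],[0,0,0]],
    [[0,0,-2],[0,0,0]],
    [[0,0,-4],[0,0,0]],
    [[0,0,-5],[0,0,0]],
    [[0,0,-5],[0,0,0]],
    [[0,0,-2],[0,0,0]],
    [[0,0,0],[0,0,0]],
    [[0,0,0],[0,0,0]]
  ]
}}

```text
t: 24.55
tool_pos: [0.5922, 0.1363, 0.4383]
tool_rot: [-3.128, 0.213, 0.03]
contact_force: [-0.1, -0.6, -0.2]
opening: -0.0
```

```bash
python3 - <<'E'
from to import *
js()
from look import *
im=save('wrist','u');save('top','u')
im=save('side','u');cv2.imwrite('pics/u_crop.png',cv2.resize(im[110:260,200:350,::-1],(600,600),interpolation=cv2.INTER_CUBIC))
E
```

```text
t 24.55 jig x 0.2204 y -0.0018 tcpz 0.4383 Fx -0.57 Fy 0.04 Fz -0.20
```

View pics/u_wrist.png

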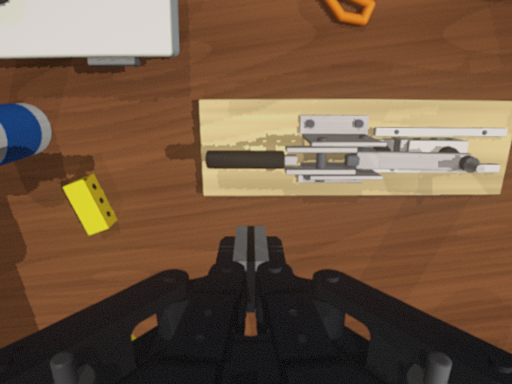

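View pics/u_crop.png

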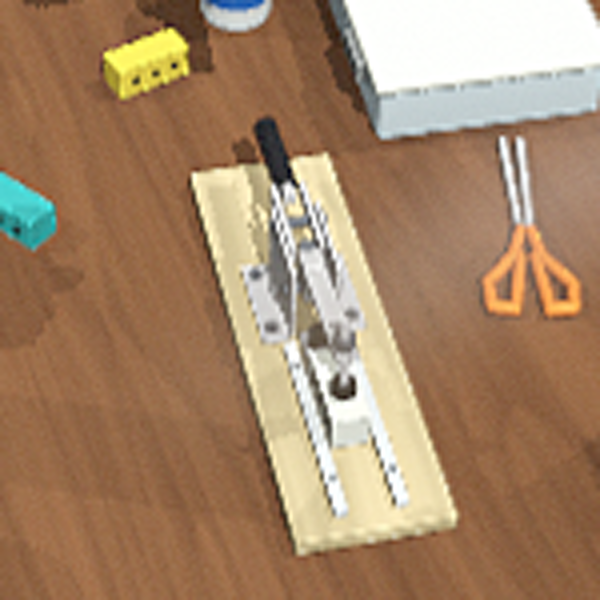

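{"api": "jog_arm", "payload": {
  "steps": [
    [[0,4.5,0],[0,0.8,0]],
    [[0,4.5,0],[0,0.5,0]],
    [[0,4.5,0],[0,0,0]],
    [[0,4.5,0],[0,0,0]],
    [[0,4.5,0],[0,0,0]],
    [[-2,3,0],[0,0,0]],
    [[-2,0,0],[0,0,0]],
    [[0,0,0],[0,0,0]]
  ]
}}

```text
t: 25.5
tool_pos: [0.5137, -0.1191, 0.4152]
tool_rot: [-3.126, 0.208, 0.046]
contact_force: [0.4, -0.3, -0.5]
opening: -0.0002
```

```bash
python3 - <<'E'
from to import *
js()
from look import *
im=save('wrist','v')
cv2.imwrite('pics/v_crop.png',cv2.resize(im[60:260,110:390,::-1],(800,571),interpolation=cv2.INTER_CUBIC))
E
```

```text
t 25.5 jig x -0.0431 y 0.0426 tcpz 0.4152 Fx -0.25 Fy -0.48 Fz -0.48
```

View pics/v_crop.png

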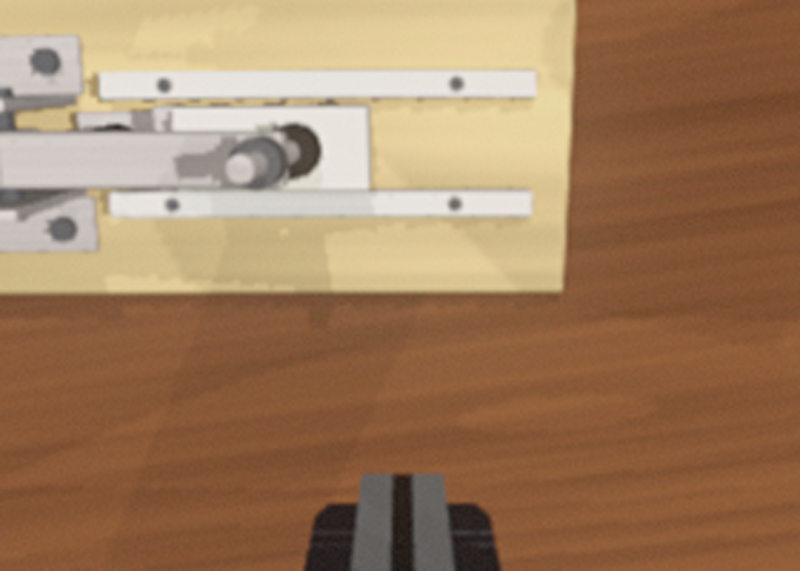

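```bash
python3 - <<'E'
from geo import *
from to import O,U,V
s=800/280
def j(n,l,z):
    P=plane(n,[[110+(x+.5)/s-.5,60+(y+.5)/s-.5] for x,y in l],z)
    for p in P: print(n,((p[:2]-O)@U).round(4),((p[:2]-O)@V).round(4))
j('v_wrist',[(370,110),(370,188),(173,112),(167,125)],.045)
j('v_wrist',[(155,115)],.0395)
j('v_wrist',[(536,85),(531,203)],.023)
im=cv2.imread('pics/v_wrist.png')
cv2.imwrite('pics/v2.png',cv2.resize(im[90:135,130:250],(800,300),interpolation=cv2.INTER_CUBIC))
im=cv2.imread('pics/o_wrist.png')
cv2.imwrite('pics/o2.png',cv2.resize(im[140:200,80:210],(780,360),interpolation=cv2.INTER_CUBIC))
E
```

```text
v_wrist -0.0288 -0.0134
v_wrist -0.0285 0.0142
v_wrist 0.0416 -0.0131
v_wrist 0.0441 -0.0085
v_wrist 0.0496 -0.0119
v_wrist -0.0904 -0.0217
v_wrist -0.0901 0.0225
```

View pics/v2.png

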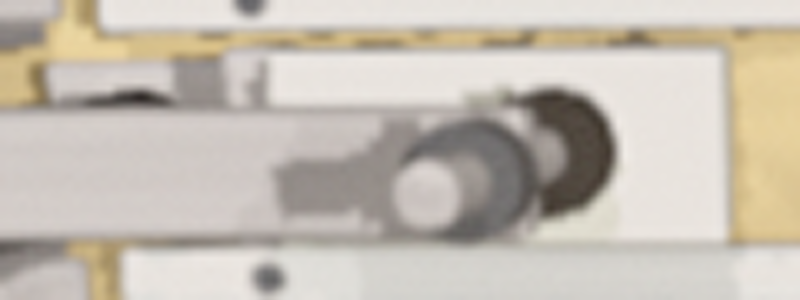

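View pics/o2.png

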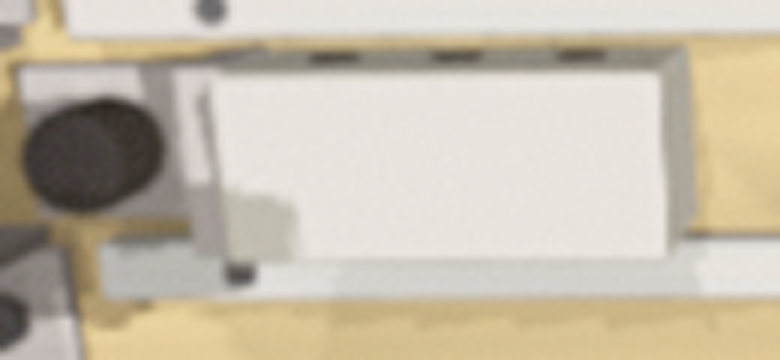

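```bash
python3 -c "
from station import ctrl
o=ctrl.get_obs();print(o['t'],o['contact_force'].round(2));print(ctrl.finish_job())"
```

```text
25.55 [ 0.43 -1.   -0.49]
the job is handed in; nothing more can be done
None
```

I loaded the jig, locked the clamp, and handed the job in at about 25.6 s; the hand-in reports no verdict.

- **Block:** I laid the white ported block in the channel and pushed it with closed fingers until I felt the end stop, at about 4–5.5 N (the stop slips at about 18 N).
- **Clamp:** I pushed the handle down its arc, peaking at about 14 N on the readings between moves. The force fell to about 1 N as it snapped over. A light press afterwards met a rigid stop with peak readings of about 15 N, and I backed off.

**Last checks:**
- Pictures taken after I let go show the handle still down, the pad on the block, and the block flat and straight between the walls.
- The block touches the stop plate with no floor visible between them. The gripper was clear and reading no real force.
- The stop's position from the pictures disagreed slightly: about 43 mm at first, against 41.4 mm worked out from the block's rear end after clamping. I put this down to the roughly 2 mm camera error and relied on the felt contact. I did not measure any shift of the stop separately.
- The spindle's clamping force could not be measured directly; I inferred it from the snap-over and the rigid stop.

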